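# Load the wire-spool bar, find its balance point and set the hanger there

### The job

Take the black guard cap off the edge of the balance stand and stand it upright on the rubber mat. Put every loose wire spool onto one of the upright spindles of the carrier bar, right down on the bar, then carry the loaded bar to the balance stand and shift it along the edge until, let go, it rests level on the edge alone, off both stops. Then mark the balance point by setting the brass hanger astride the bar, upright and seated, directly above the edge, so that the bar stays level; never tip the bar over or disturb the other things on the bench.

Things in the scene. Friction and masses are not known exactly. Their poses are not given: they have to be found in the camera images.
- carrier: Loose aluminium bar, 340 long (its y), 24 wide (x), 14 high, 320 g. On its top: upright steel spindles (10 diameter, 32 high) at y = -130, -80, +80, +130, and a steel end block (10 high) at the +y end. Origin: centre of its underside, z up. Empty, its centre of mass is at y = +20 mm; the spools shift it. Starts in the rack. Grip across its width, between y = -80 and +80, clear of spools.
- spindle0 (a point): On the axis of the spindle at the bar's y = -130, 15 mm above the bar's top: where the centre of a seated spool lies.
- spindle1 (a point): The same for the spindle at the bar's y = -80.
- spindle2 (a point): The same for the spindle at the bar's y = +80.
- spindle3 (a point): The same for the spindle at the bar's y = +130.
- rack: Fixed loading rack: a foot plate 70 x 340 x 8 with two low grey notched posts at its y = -150 and +150 that carry the bar with its underside 35 above the bench; cheeks 4 high beside the bar, 30 apart. Origin: centre of its underside; its y is the long way.
- stand: Fixed balance stand: base plate 80 x 280 x 10; in its middle a steel edge with a flat top 12 wide (its y), 22 long (its x), at height 60; dark stops (50 along x, 12 along y, 53 high) at y = -105 and +105, on which an unbalanced bar leans, about 0.065 rad off level. The bar lies along its y. Origin: centre of its underside, below the middle of the edge.
- hanger: Loose brass saddle, 50 g: bridge 38 (x) x 34 (y) x 6; two legs reach 12 below it, 30 apart inside (bar: 24); gripping tab 28 (x) x 12 (y) from 6 to 36 above the origin, small eye up to 48. Origin: centre of the bridge's underside, which rests on the bar's top. On the bar its x lies across the bar, either way round. Starts standing on its legs (origin 12 up).
- spool0: Loose wire spool, flanges 46 diameter, 30 high overall, wound core 39 diameter, bore 16 right through; 28 to 88 g. Origin at its centre (15 above its underside), z along its axis; either face may be up. Stands upright on the bench at the start. Three or four spools are present.
- spool1: Loose wire spool, flanges 46 diameter, 30 high overall, wound core 39 diameter, bore 16 right through; 28 to 88 g. Origin at its centre (15 above its underside), z along its axis; either face may be up. Stands upright on the bench at the start. Three or four spools are present.
- spool2: Loose wire spool, flanges 46 diameter, 30 high overall, wound core 39 diameter, bore 16 right through; 28 to 88 g. Origin at its centre (15 above its underside), z along its axis; either face may be up. Stands upright on the bench at the start. Three or four spools are present.
- spool3: Loose wire spool, flanges 46 diameter, 30 high overall, wound core 39 diameter, bore 16 right through; 28 to 88 g. Origin at its centre (15 above its underside), z along its axis; either face may be up. Stands upright on the bench at the start. Three or four spools are present.
- guard: Loose black guard cap that covers the edge at the start: an upside-down channel 50 (x) x 40 (y) x 28 high, walls 7 thick, 22 deep inside, 60 g. Origin: centre of its underside (38 above the bench while it sits on the edge). Grip it across its y.
- mat: Fixed black rubber mat, 100 (x) x 80 (y) x 3, among the spools. Origin: centre of its underside.
- model: Plaster dental model, 56 x 56 x 28, a bystander standing among the spools. Origin at its underside.
- waxtray: Steel wax bowl, 100 across, 22 high; bystander.
- liquid: White bottle, 64 across, 130 high; bystander.
- powder: Clear jar, 72 across, 90 high; bystander.
- waxknife: Wax spatula, 170 long, lying flat; bystander.
- dustbrush: Brush, 180 long, lying flat; bystander.
- flask: Steel cup, 68 across, 75 high; bystander.
There are look-alikes about, which are no part of the job. What is meant by the hanger is not green, and is the smaller of those in its own colour. What is shaped like the spool2 but pink is not meant.

How it is judged (in metres and radians):
On the way, in this order (a step that is already met when the one before it is completed fails the run):
1. every spool present sits down on a spindle of the carrier bar (its centre within 8 mm of the seated place), let go ((distance between spool0 and spindle0 below 0.008 m or distance between spool0 and spindle1 below 0.008 m or distance between spool0 and spindle2 below 0.008 m or distance between spool0 and spindle3 below 0.008 m) and (distance between spool1 and spindle0 below 0.008 m or distance between spool1 and spindle1 below 0.008 m or distance between spool1 and spindle2 below 0.008 m or distance between spool1 and spindle3 below 0.008 m) and (distance between spool2 and spindle0 below 0.008 m or distance between spool2 and spindle1 below 0.008 m or distance between spool2 and spindle2 below 0.008 m or distance between spool2 and spindle3 below 0.008 m) and (distance between spool3 and spindle0 below 0.008 m or distance between spool3 and spindle1 below 0.008 m or distance between spool3 and spindle2 below 0.008 m or distance between spool3 and spindle3 below 0.008 m) and contact force between the fingers and spool0 below 0.05 N and contact force between the fingers and spool1 below 0.05 N and contact force between the fingers and spool2 below 0.05 N and contact force between the fingers and spool3 below 0.05 N), for 0.2 s.
2. the loaded bar, let go, rests level (within 0.03 rad) on the edge alone, the hanger still standing on the bench ((distance between spool0 and spindle0 below 0.008 m or distance between spool0 and spindle1 below 0.008 m or distance between spool0 and spindle2 below 0.008 m or distance between spool0 and spindle3 below 0.008 m) and (distance between spool1 and spindle0 below 0.008 m or distance between spool1 and spindle1 below 0.008 m or distance between spool1 and spindle2 below 0.008 m or distance between spool1 and spindle3 below 0.008 m) and (distance between spool2 and spindle0 below 0.008 m or distance between spool2 and spindle1 below 0.008 m or distance between spool2 and spindle2 below 0.008 m or distance between spool2 and spindle3 below 0.008 m) and (distance between spool3 and spindle0 below 0.008 m or distance between spool3 and spindle1 below 0.008 m or distance between spool3 and spindle2 below 0.008 m or distance between spool3 and spindle3 below 0.008 m) and angle between carrier's own y axis and vertical between 1.5408 and 1.6008 rad and z of carrier in the frame of stand between 0.057 and 0.063 m and x of carrier in the frame of stand between -0.015 and 0.015 m and contact force between carrier and stand above 1 N and contact force between the fingers and carrier below 0.05 N and linear speed of carrier below 0.02 m/s and height (world z) of hanger below 0.05 m), for 0.7 s.
At the end, for the whole second after the job is handed in: The guard stands upright on the mat (centre within 30 mm along, 25 mm across); every spool is seated on a spindle (within 8 mm); the bar rests untouched and level (within 0.03 rad) on the edge; the hanger sits upright on it, within 8 mm of the middle of the edge; all let go and at rest (all of step 1 and x of guard in the frame of mat between -0.03 and 0.03 m and y of guard in the frame of mat between -0.025 and 0.025 m and angle between guard's own z axis and vertical below 0.1 rad and height (world z) of guard below 0.008 m and contact force between the fingers and guard below 0.05 N and angle between carrier's own y axis and vertical between 1.5408 and 1.6008 rad and z of carrier in the frame of stand between 0.057 and 0.063 m and x of carrier in the frame of stand between -0.015 and 0.015 m and contact force between carrier and stand above 1 N and contact force between the fingers and carrier below 0.05 N and linear speed of each of carrier, hanger below 0.02 m/s and z of hanger in the frame of carrier between 0.011 and 0.017 m and x of hanger in the frame of carrier between -0.006 and 0.006 m and y of hanger in the frame of stand between -0.008 and 0.008 m and angle between hanger's own z axis and vertical below 0.12 rad and contact force between the fingers and hanger below 0.05 N).
It fails at once if a bystander is moved by more than 40 mm (distance of any of model, waxtray, liquid, powder, waxknife, dustbrush, flask from where it was at the start of the episode above 0.04 m).
It fails at once if the carrier bar is tipped end-up or sideways by more than about 20 degrees (angle between carrier's own z axis and vertical above 0.35 rad).
Of spool0, spool1, spool2, spool3 only 3 to 4 are there at a start; the rules pass over those that are not, and their reading is None.
At some moment in a run one of hanger, guard may be knocked a few centimetres aside while the robot is not near it.
It also fails if it takes over 208 s, if anything falls off the work surface, if the arm or the gripper's body presses on something with over 40 N, if the wrist force passes 120 N, or if a joint passes its speed limit or range.

### The arm

A 6-joint arm with a two-finger parallel gripper is mounted at the origin on the work surface. World frame = base frame: x ahead of the robot, y to its left, z up, the work surface at z = 0. Lengths are in mm, angles in rad, forces in N, time in s.
With the tool pointing down it reaches from about 350 to 775 mm from the base axis. Payload 7.3 kg.
Tool frame: the origin (TCP) lies at the very end of the fingers, on their centre line; the grasp point (between the pads) lies 19 mm behind it (bot.grip_point_offset is the distance from the TCP to the grasp point, in mm); z points along the fingers, y is the line along which they close (so a half turn about z gives the same grasp; the last joint's range is limited). The gripper opens to 92 mm and grips with 3 to 60 N. Pads are 19 mm wide; open, the fingers measure 130 mm over their backs; the gripper's body (75 mm by 190 mm) begins 47 mm behind the grasp point.
Start: joints at [1.189, 0.342, 1.524, -0, 1.275, -0.146], TCP at [122.635, 510.495, 226.741] pointing down, gripper open.
Joint ranges: [-2.53, 2.53], [-0.77, 2.02], [0.04, 2.7], [-1, 4.14], [0.28, 2.66], [-3.11, 3.11]. Speed limits (rad/s): [2.57, 2.57, 3.14, 3.14, 3.14, 3.14].

### API

Orientations are given as [roll, pitch, yaw] about the fixed x, y, z axes, in that order (R = Rz(yaw) Ry(pitch) Rx(roll)).
In Python, from plant import bot gives the robot as it stands. The module is installed in compiled form; this text tells all that it offers.
- The arm moves only by the shell command python3 -m jog 'ROWS' [OPENING]. ROWS is JSON, a list of rows, each a list of 6 numbers: the shift along the tool's x, y, z in mm, then the turn, a rotation vector about the tool's x, y, z in rad. In form: [[dx, dy, dz, rx, ry, rz], ...]. A call has 1 to 12 rows; each row shifts and turns the commanded pose from where the row before left it, along the tool's axes as they then stand; what a row does not reach is not made up. A row lasts 1/10 s, in which the tool goes at most 50 mm and 8.59 degrees, less where a joint would pass 70% of its speed; a pose out of reach is approached as far as the arm can. A call with a gripper value outside its range is refused whole. OPENING is the opening in per cent of the stroke, from 0 (shut) to 100 (fully open), set as the call begins (- or left out, the last holds). The fingers move at their own pace and stop on an object; the grip force is fixed at half the most. Time passes only in rows, so rows that do not move let the fingers close. It gives the time, the measured TCP pose, the force, the opening and the grip force at its end, in the units of the state.
- bot.get_obs(): the state, without advancing time (a new reading comes with each control period).
- bot.capture(name): name is "scene" or "top"; returns the picture (384x512x3 uint8, red, green, blue); there is no depth.
- bot.camera_model(name): a dict with "fx", "fy", "cx", "cy" (pixels), "position" and "orientation" of the camera in the world. Camera axes: x right, y down, z forward; pixel columns grow to the right and rows downward; lengths in mm; the calibration is good to about 2 mm. A picture is of the moment at which its call begins. camera_model takes no time and is no camera call.
- bot.close_job(): hands the job in; it is judged then, once.
Trained networks look in the newest picture that a camera, given by its name, has taken for a name from the list of things; names that differ only in an ending like _2 or _b are one class to them, and where a whole thing is asked for, a point or a joint stands for the part that bears it (a point fixed in the world has none). Each returns a list of dicts, best first, with "p" (0 to 1); they miss things now and then, are a little off and sometimes report something else, mostly with a low value. They report only what shows in the picture. A call takes as long as a camera call. They do not tell look-alikes from the thing itself.
- bot.outline_of(target, camera): "mask" (384x512 bool, what is visible of it) and "pixel" ([column, row] in pixels, amid what is visible of it).
The state is a dict: "time": time; "joint_positions": joint angles; "dq": joint speeds; "tau": joint torques, N m; "tool_pos": TCP position; "tcp_rot": TCP orientation; "contact_force": force on the tool from outside, world axes, zero at the start; "moment": the same for the moment, N m; "grip_width": finger opening in mm; "finger_force": force on a finger pad.
Only numpy, scipy, OpenCV 4.12 (cv2) and the standard library are available. Lean on these libraries where they do the work, as an engineer would, in place of code of your own. Each camera call takes 0.05 s, during which the arm holds its last target. There are 200 camera calls.

## Working session

There is one attempt and no reset: what is moved stays moved. The work goes in short steps, Python scripts to look and compute and a shell command to move; the robot and the scene stay as the last step left them, time stands still between calls to the robot, and variables do not carry over. Pictures are saved under pics/ and viewed, at most 14 in all, crops included, and the job is handed in when it is done.

```bash
mkdir -p pics; python3 - <<'E'
from plant import bot
import cv2,numpy as np
np.set_printoptions(precision=4,suppress=True)
for n in("scene","top"):
    im=bot.capture(n); cv2.imwrite(f"pics/{n}0.png",cv2.resize(im[:,:,::-1],(800,600),interpolation=cv2.INTER_CUBIC))
    print(n,bot.camera_model(n))
o=bot.get_obs(); print(o)
E
```

```text
scene {'fx': 446.962996559152, 'fy': 446.962996559152, 'cx': 255.27855727302065, 'cy': 199.47795902134555, 'position': array([1252.4019,  286.8913, 1217.9144]), 'orientation': array([-2.5808,  0.0047,  1.9826])}
top {'fx': 354.01157508568673, 'fy': 354.01157508568673, 'cx': 257.6428945790443, 'cy': 184.0821179757775, 'position': array([ 349.197 ,  -15.3801, 1282.295 ]), 'orientation': array([-2.9143, -0.0049, -1.5497])}
{'time': 0.1, 'joint_positions': array([ 1.189 ,  0.3427,  1.5249, -0.    ,  1.2754, -0.146 ]), 'dq': array([-0.0004, -0.0009, -0.0038,  0.    , -0.0005,  0.0006]), 'tau': array([ -0.    , -43.2002, -24.4697,   0.0717,   0.0526,  -0.0001]), 'tool_pos': array([122.4756, 510.1438, 226.1157]), 'tcp_rot': array([-3.1402, -0.0002,  2.9059]), 'contact_force': array([ 0.5777, -0.943 ,  0.1121]), 'moment': array([-0.0126,  0.0228, -0.0211]), 'finger_force': 0.0, 'grip_width': 91.81660904383344}
```

View pics/scene0.png

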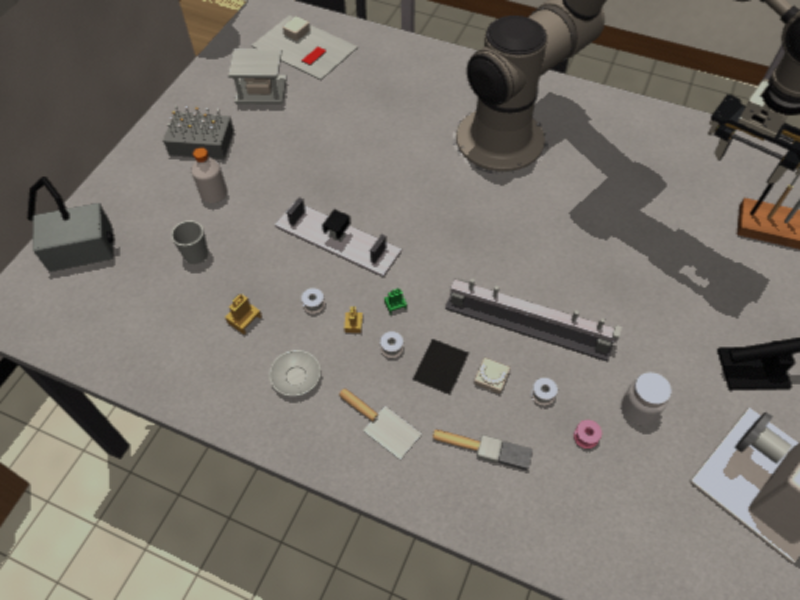

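View pics/top0.png

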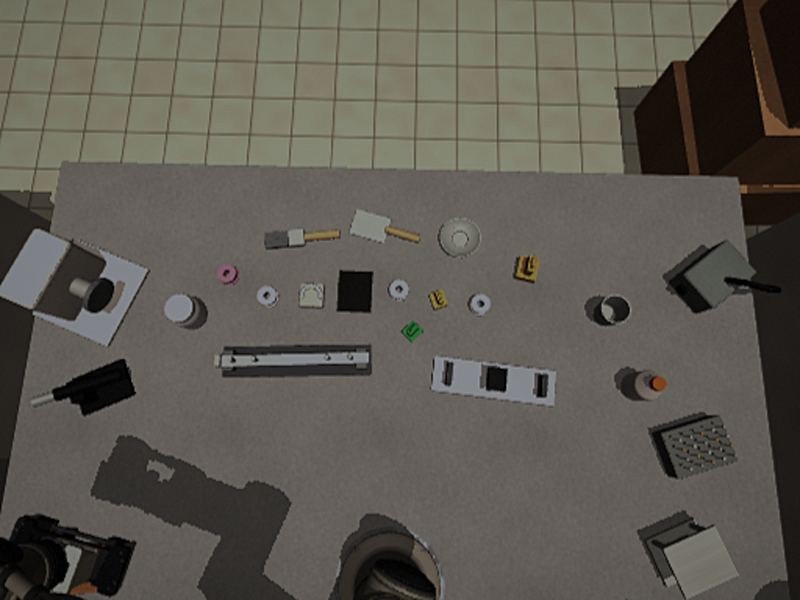

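The scene view (800x600) shows three grey spools at (313,300), (391,344) and (544,391), with the pink look-alike at (588,434). The small yellow hanger is at (353,320), with look-alikes at (242,312) and (396,300). The mat is at (441,366), the guard on the stand at (337,222), and the bar in the rack around (535,317) with its end block at the right end.

```bash
cat > h.py <<'E'
from plant import bot
import cv2,numpy as np
from scipy.spatial.transform import Rotation as R
np.set_printoptions(precision=3,suppress=True)
def cam(n):
    c=bot.camera_model(n); return c,R.from_euler('xyz',c['orientation']).as_matrix()
def ray(n,px):
    c,M=cam(n); d=M@np.array([(px[0]-c['cx'])/c['fx'],(px[1]-c['cy'])/c['fy'],1]); return np.array(c['position']),d
def onz(n,px,z):
    p,d=ray(n,px); return p+d*(z-p[2])/d[2]
def proj(n,P):
    c,M=cam(n); q=(np.atleast_2d(P)-c['position'])@M; return np.c_[q[:,0]/q[:,2]*c['fx']+c['cx'],q[:,1]/q[:,2]*c['fy']+c['cy']]
def tri(pa,pb,a='scene',b='top'):
    A=np.zeros((3,3));v=np.zeros(3)
    for n,p in((a,pa),(b,pb)):
        o,d=ray(n,p);d/=np.linalg.norm(d);Q=np.eye(3)-np.outer(d,d);A+=Q;v+=Q@o
    return np.linalg.solve(A,v)
def save(im,name,box=None,f=1):
    if box: x0,y0,x1,y1=box; im=im[y0:y1,x0:x1]
    cv2.imwrite(f'pics/{name}.png',cv2.resize(im[:,:,::-1],None,fx=f,fy=f,interpolation=cv2.INTER_CUBIC))
def dets(name,n,pmin=.3):
    out=[]
    for d in bot.outline_of(name,n):
        if d['p']<pmin: continue
        r,c=np.nonzero(d['mask']); out.append((d['p'],np.array([c.mean(),r.mean()]),d['mask']))
    return out
E
python3 - <<'E'
from h import *
Z=dict(spool0=15,hanger=12,mat=3,guard=52,carrier=49,rack=4,stand=8,model=14)
np.savez
S={}
for n in("scene","top"):
    im=bot.capture(n)
    for t,z in Z.items():
        for p,px,m in dets(t,n):
            r,c=np.nonzero(m); rect=cv2.minAreaRect(np.c_[c,r].astype(np.float32))
            W=np.array([onz(n,q,z)[:2] for q in cv2.boxPoints(rect)])
            e=W[1]-W[0] if np.linalg.norm(W[1]-W[0])>np.linalg.norm(W[2]-W[1]) else W[2]-W[1]
            print(n,t,round(p,2),px,onz(n,px,z)[:2],'len',np.linalg.norm(e),'ang',np.degrees(np.arctan2(e[1],e[0])), im[m].mean(0))
E
```

```text
scene spool0 0.74 [347.86  250.383] [616.536 302.316] len 55.87064823477433 ang 16.765499926877215 [147.366 147.436 150.979]
scene spool0 0.7 [249.969 219.881] [637.113  -5.916] len 56.731893354170936 ang 23.54433221001451 [148.953 149.259 153.031]
scene spool0 0.51 [375.836 277.266] [666.088 401.029] len 52.33214560933728 ang 14.895431676594322 [152.477 102.395 118.73 ]
scene spool0 0.49 [200.363 192.652] [ 608.758 -192.822] len 57.55309824087254 ang 26.814692702963864 [139.951 139.466 142.044]
scene spool0 0.37 [226.094 205.277] [618.75  -96.463] len 59.34036015569951 ang 25.180455234271427 [133.704 110.503  60.421]
scene hanger 0.9 [154.268 200.142] [ 690.921 -315.816] len 79.59535557825829 ang 67.11575030171917 [116.532  95.213  55.311]
scene hanger 0.7 [253.025 192.189] [538.146 -39.169] len 51.753714236598285 ang 38.90884159718423 [43.327 91.101 49.931]
scene hanger 0.62 [226.    205.255] [617.215 -97.728] len 59.491293822438706 ang 25.24860461397484 [133.331 109.809  58.968]
scene hanger 0.51 [314.608 240.042] [621.829 200.304] len 61.491326111793725 ang -179.00252489758293 [1
[... 2149 characters left out ...]
31.191 -224.508] len 52.923664830752365 ang -10.223459745692447 [23.558 23.068 23.068]
top carrier 0.62 [184.72  230.073] [465.281 233.992] len 336.98757248079465 ang -87.56666650712415 [122.609 124.868 125.598]
top rack 0.91 [189.456 231.526] [464.688 225.75 ] len 340.35774057620716 ang -87.81471163788544 [48.073 46.023 45.653]
top stand 0.86 [315.49  243.832] [ 430.432 -225.806] len 284.42432605379076 ang -96.01282657837021 [115.21  116.807 120.192]
top stand 0.33 [187.42  230.065] [469.377 232.619] len 348.14087007225226 ang -88.76137849374074 [120.361 122.493 123.273]
top model 0.82 [199.476 189.357] [618.117 197.122] len 62.49678852425146 ang -88.72562080052856 [118.242 118.139 108.004]
```

```bash
cat >> h.py <<'E'
def go(x,y,z,yawdeg):
    "tool-frame rotation about z (first) and then shift needed to reach a down-pointing pose"
    o=bot.get_obs(); Rm=R.from_euler('xyz',o['tcp_rot']).as_matrix()
    T=R.from_euler('xyz',[np.pi,0,np.radians(yawdeg)]).as_matrix()
    print('at',o['tool_pos'],'rotvec',R.from_matrix(Rm.T@T).as_rotvec(),'shift after turn',T.T@(np.array([x,y,z])-o['tool_pos']),'t',o['time'])
E
python3 -m jog '[[0,0,0,0,0,-0.13],[-35.6,-25.4,3,0,0,0],[-35.6,-25.4,3,0,0,0],[-35.6,-25.4,3,0,0,0],[-35.6,-25.4,3,0,0,0],[-35.6,-25.4,3,0,0,0],[-35.6,-25.4,3,0,0,0],[-35.6,-25.4,3,0,0,0],[-35.6,-25.4,3,0,0,0],[-35.6,-25.4,3,0,0,0],[-35.6,-25.4,3,0,0,0]]' 75
python3 -m jog '[[-2.7,-44.4,3,0,0,0],[-2.7,-44.4,3,0,0,0],[-2.7,-44.4,3,0,0,0],[-2.7,-44.4,3,0,0,0],[-2.7,-44.4,3,0,0,0],[-2.7,-44.4,3,0,0,0],[-2.7,-44.4,3,0,0,0],[-2.7,-44.4,3,0,0,0],[-2.7,-44.4,3,0,0,0],[-2.7,-44.4,3,0,0,0],[0,0,0,0,0,0]]'
python3 - <<'E'
from h import *
go(430.5,-224.5,45,174)
for n in("scene","top"):
    im=bot.capture(n)
    for p,px,m in dets('guard',n): print(n,p,onz(n,px,60))
E
```

```text
time: 2.1
tool_pos: [451.1, 218.9, 196.8]
tcp_rot: [3.141, 0.0, 3.036]
contact_force: [1.1, 0.9, 0.5]
grip_width: 69.1
finger_force: 0.0
time: 3.2
tool_pos: [429.5, -228.9, 166.4]
tcp_rot: [-3.14, 0.001, 3.031]
contact_force: [0.7, 0.9, -0.3]
grip_width: 69.0
finger_force: 0.0
at [ 429.505 -228.865  166.396] rotvec [-0.002  0.001 -0.006] shift after turn [ -0.533   4.445 121.396] t 3.2
scene 0.57 [ 435.536 -219.748   60.   ]
top 0.45 [464.249 222.781  60.   ]
```

```bash
python3 -m jog '[[0,4,20,0,0,0],[0,0,30,0,0,0],[0,0,30,0,0,0],[0,0,20,0,0,0],[0,0,12,0,0,0],[0,0,9,0,0,0],[0,0,0,0,0,0]]'
python3 -m jog '[[0,0,0,0,0,0],[0,0,0,0,0,0],[0,0,0,0,0,0],[0,0,0,0,0,0],[0,0,0,0,0,0],[0,0,0,0,0,0],[0,0,0,0,0,0]]' 20
python3 -m jog '[[0,0,-15,0,0,0],[0,0,-20,0,0,0],[0,0,-25,0,0,0],[0,0,-15,0,0,0],[0,0,0,0,0,0]]'
python3 - <<'E'
from h import *
go(633,100,11,174)
im=bot.capture('scene'); save(im,'g1',(120,60,380,260),3)
E
```

```text
time: 4.1
tool_pos: [430.0, -218.7, 45.1]
tcp_rot: [3.141, -0.001, 3.037]
contact_force: [0.2, 0.1, 0.2]
grip_width: 68.9
finger_force: 0.0
time: 4.8
tool_pos: [430.5, -220.3, 46.1]
tcp_rot: [-3.141, 0.001, 3.036]
contact_force: [-0.5, 0.9, 5.5]
grip_width: 39.8
finger_force: 30.0
time: 5.3
tool_pos: [431.1, -220.7, 122.3]
tcp_rot: [-3.14, 0.003, 3.036]
contact_force: [-0.4, -0.1, -0.9]
grip_width: 40.1
finger_force: 30.0
at [ 431.088 -220.685  122.268] rotvec [-0.002  0.003 -0.001] shift after turn [-167.285  340.034  111.268] t 5.3
```

View pics/g1.png

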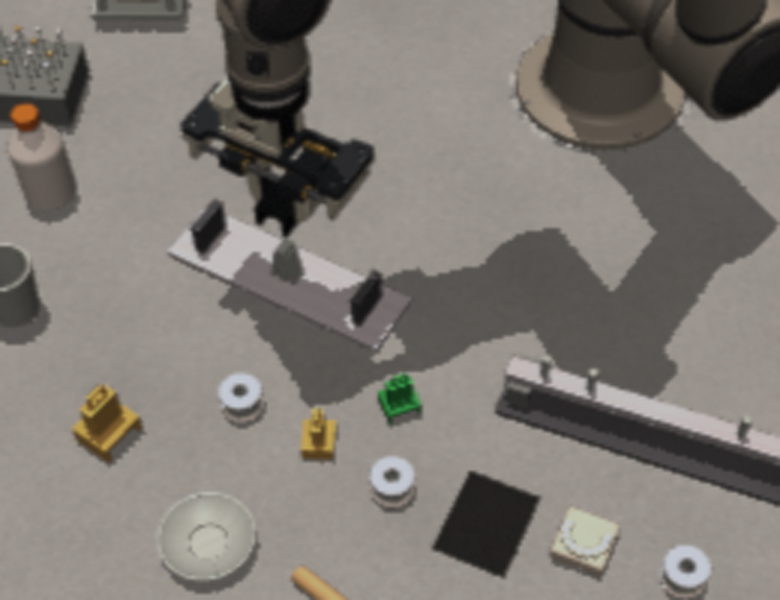

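The view shows the guard held in the gripper at crop (280,205), the bare edge at (288,260), and the mat clear at (487,522).

```bash

python3 -m jog '[[-18.6,37.8,0,0,0,0],[-18.6,37.8,0,0,0,0],[-18.6,37.8,0,0,0,0],[-18.6,37.8,0,0,0,0],[-18.6,37.8,0,0,0,0],[-18.6,37.8,0,0,0,0],[-18.6,37.8,0,0,0,0],[-18.6,37.8,0,0,0,0],[-18.6,37.8,0,0,0,0],[0,0,20,0,0,0],[0,0,30,0,0,0]]'
python3 -m jog '[[0,0,25,0,0,0],[0,0,20,0,0,0],[0,0,8,0,0,0],[0,0,5,0,0,0],[0,0,0,0,0,0]]'
python3 - <<'E'
from h import *
go(633,100,10,174)
E
```

```text
time: 6.45
tool_pos: [633.3, 102.1, 69.5]
tcp_rot: [3.141, 0.002, 3.038]
contact_force: [-0.1, -0.2, -1.4]
grip_width: 39.9
finger_force: 30.0
time: 6.95
tool_pos: [632.4, 100.5, 12.5]
tcp_rot: [-3.142, -0.001, 3.036]
contact_force: [-0.2, -0.5, -0.2]
grip_width: 39.5
finger_force: 30.0
at [632.42  100.512  12.531] rotvec [-0.    -0.001 -0.001] shift after turn [-0.631 -0.449  2.531] t 6.95
```

```bash

python3 -m jog '[[0,0,1.5,0,0,0],[0,0,0,0,0,0]]'
python3 -m jog '[[0,0,0,0,0,0],[0,0,0,0,0,0],[0,0,0,0,0,0],[0,0,0,0,0,0],[0,0,-10,0,0,0],[0,0,-20,0,0,0],[0,0,-40,0,0,0],[0,0,-40,0,0,0],[0,0,0,0,0,0]]' 62
python3 - <<'E'
from h import *
go(618,302,5,92)
s=bot.capture('scene');t=bot.capture('top'); 
a=cv2.resize(s[165:265,180:400],None,fx=3.6,fy=3.6,interpolation=cv2.INTER_CUBIC)
b=cv2.resize(t[165:250,130:350],None,fx=3.6,fy=3.6,interpolation=cv2.INTER_CUBIC)
im=np.vstack([a[:300],b[:300]]) if 0 else np.vstack([a,b])[:, :792]
print(im.shape); im=cv2.resize(im,None,fx=.9,fy=.9); cv2.imwrite('pics/m1.png',im[:,:,::-1])
E
```

```text
time: 7.15
tool_pos: [633.0, 100.6, 11.6]
tcp_rot: [3.141, 0.001, 3.036]
contact_force: [0.6, -0.3, -1.5]
grip_width: 40.0
finger_force: 30.0
time: 8.05
tool_pos: [636.2, 100.8, 128.7]
tcp_rot: [3.14, 0.012, 3.036]
contact_force: [0.5, 0.6, 0.9]
grip_width: 57.0
finger_force: 0.0
at [636.185 100.769 128.66 ] rotvec [0.01  0.009 1.43 ] shift after turn [201.743 -11.151 123.66 ] t 8.05
(666, 792, 3)
```

View pics/m1.png

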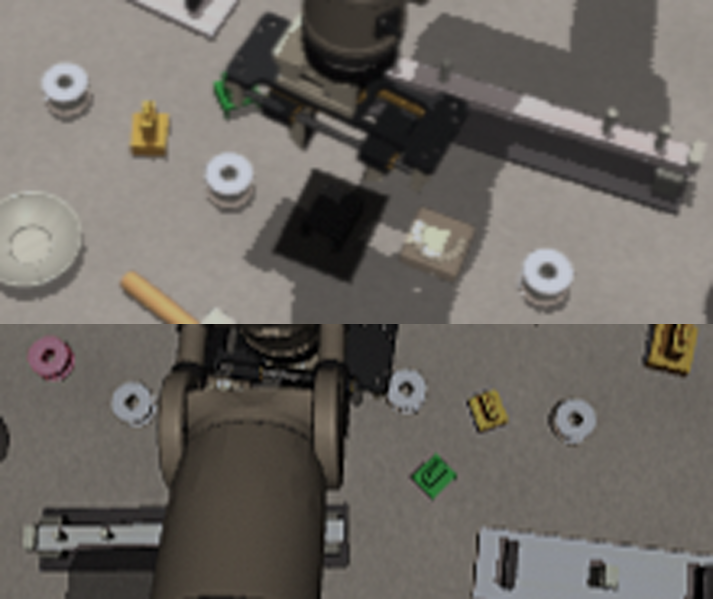

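```bash
python3 - <<'E'
import cv2,numpy as np
a=cv2.imread('pics/scene0.png')[268:362,440:630];b=cv2.imread('pics/top0.png')[335:385,207:397]
a=cv2.resize(a,None,fx=4.2,fy=4.2,interpolation=cv2.INTER_CUBIC);b=cv2.resize(b,None,fx=4.2,fy=4.2,interpolation=cv2.INTER_CUBIC)
for i in range(0,790,100):
    for im in(a,b): cv2.line(im,(i,0),(i,8),(0,0,255),1)
print(a.shape,b.shape)
im=np.vstack([a,b]);cv2.imwrite('pics/m2.png',im[:600])
E
```

```text
(395, 798, 3) (210, 798, 3)
```

View pics/m2.png

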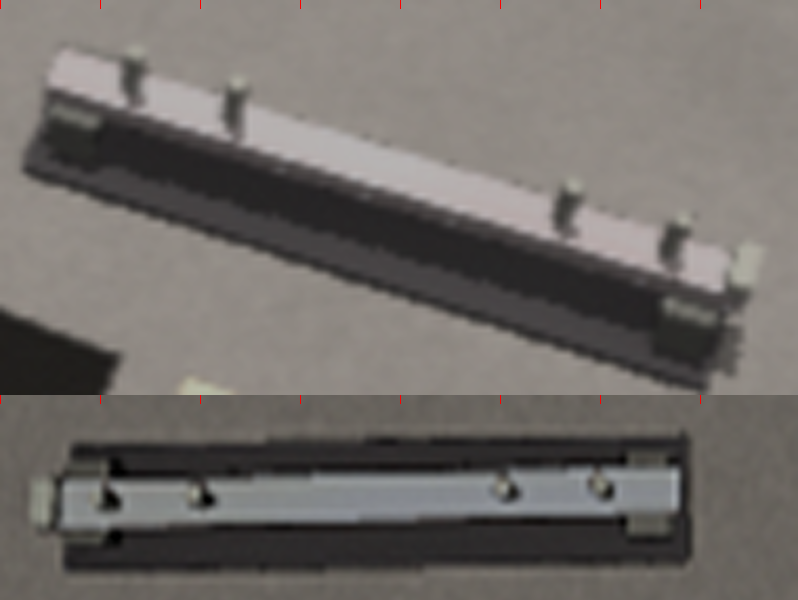

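The crop shows the four spindle tips at (136,54), (238,82), (571,187) and (681,222) in the scene view. In the top view they are at (600,482), (502,485), (197,490) and (103,491), with the end block at the left (+y) end.

```bash
python3 - <<'E'
from h import *
from scipy.optimize import least_squares
s=np.array([(136,54),(238,82),(571,187),(681,222)])/4.2+[440,268]
t=np.array([(600,87),(502,90),(197,95),(103,96)])/4.2+[207,335]
s=(s+.5)*.64-.5;t=(t+.5)*.64-.5
ys=np.array([-130,-80,80,130])
for i in range(4): print(ys[i],tri(s[i],t[i]),onz('scene',s[i],80),onz('top',t[i],80))
def P(p):
    c,sn=np.cos(p[2]),np.sin(p[2]); return np.c_[p[0]-sn*ys,p[1]+c*ys,np.full(4,80.)]
def fit(use):
    f=lambda p:np.concatenate([ (proj(n,P(p))-q).ravel() for n,q in use])
    r=least_squares(f,[468,233,.04]);print(r.x,r.cost);return r.x
fit([('scene',s)]);fit([('top',t)]);p=fit([('scene',s),('top',t)]);print(P(p))
E
```

```text
-130 [473.852  97.952  76.89 ] [475.479  99.8    80.   ] [473.963  96.306  80.   ]
-80 [471.113 147.981  78.886] [471.467 149.142  80.   ] [471.327 146.778  80.   ]
80 [465.072 306.253  77.642] [465.848 308.012  80.   ] [465.366 303.72   80.   ]
130 [463.317 356.209  76.627] [464.212 358.936  80.   ] [463.808 352.043  80.   ]
[469.231 228.948   0.041] 0.14378337493241544
[468.652 224.711   0.038] 0.6175780076273484
[468.929 227.087   0.039] 2.531760363000596
[[473.977  97.185  80.   ]
 [472.036 147.147  80.   ]
 [465.823 307.026  80.   ]
 [463.882 356.989  80.   ]]
```

```bash
python3 - <<'E'
from h import *
S={'A':((547,270),(133,402)),'B':((229,174),(407,390)),'C':((65,82),(576,420))}
for k,(s,t) in S.items():
    s=np.array(s)/3.24+[180,165]; t=(np.array(t)-[0,324])/3.24+[130,165]
    s0,t0=(s,t); print(k,tri(s0,t0),onz('scene',s0,30),onz('top',t0,30))
E
```

```text
A [614.318 300.841  23.5  ] [616.974 302.74   30.   ] [613.497 297.148  30.   ]
B [635.605  -6.24   20.112] [640.148  -1.951  30.   ] [634.007  -8.15   30.   ]
C [ 605.054 -196.788   21.626] [ 609.25  -191.811   30.   ] [ 603.926 -197.094   30.   ]
```

```bash

python3 -m jog '[[8.3,39.2,0,0,0,0],[8.3,39.2,0,0,0,0],[8.3,39.2,0,0,0,0],[8.3,39.2,0,0,0,0],[8.3,39.2,0,0,0,0],[0,0,30,0,0,0],[0,0,30,0,0,0],[0,0,0,0,0,0]]' 75
python3 - <<'E'
from h import *
go(615.2,300,7,174)
E
```

```text
time: 8.95
tool_pos: [608.0, 298.9, 55.0]
tcp_rot: [-3.136, -0.011, 3.037]
contact_force: [-0.1, 0.2, 0.3]
grip_width: 69.0
finger_force: 0.0
at [608.031 298.907  55.017] rotvec [-0.005 -0.011 -0.   ] shift after turn [-7.015  1.836 48.017] t 8.95
```

```bash

python3 -m jog '[[0,0,0,0,0,0],[0,0,0,0,0,0],[0,0,0,0,0,0]]'
python3 - <<'E'
from h import *
go(615.2,300,7,174)
E
```

```text
time: 9.25
tool_pos: [613.1, 299.8, 63.0]
tcp_rot: [3.14, 0.003, 3.035]
contact_force: [-0.5, -0.1, -0.2]
grip_width: 68.8
finger_force: 0.0
at [613.067 299.83   63.04 ] rotvec [ 0.001  0.003 -0.002] shift after turn [-2.104  0.392 56.04 ] t 9.25
```

Now squeeze along y, open, turn 82°, and squeeze along x.

```bash

python3 -m jog '[[-2,0.4,20,0,0,0],[0,0,20,0,0,0],[0,0,10,0,0,0],[0,0,6,0,0,0],[0,0,0,0,0,0],[0,0,0,0,0,0],[0,0,0,0,0,0]]'
python3 -m jog '[[0,0,0,0,0,0],[0,0,0,0,0,0],[0,0,0,0,0,0],[0,0,0,0,0,0],[0,0,0,0,0,0]]' 30
python3 -m jog '[[0,0,0,0,0,0],[0,0,0,0,0,0],[0,0,0,0,0,0],[0,0,-25,0,0,0],[0,0,-15,0,0,0],[0,0,0,0,0,0]]' 75
python3 -m jog '[[0,0,0,0,0,0.143],[0,0,0,0,0,0.143],[0,0,0,0,0,0.143],[0,0,0,0,0,0.143],[0,0,0,0,0,0.143],[0,0,0,0,0,0.143],[0,0,0,0,0,0.143],[0,0,0,0,0,0.143],[0,0,0,0,0,0.143],[0,0,0,0,0,0.143],[0,0,0,0,0,0],[0,0,0,0,0,0]]'
```

```text
time: 9.95
tool_pos: [614.7, 300.3, 6.4]
tcp_rot: [3.141, 0.002, 3.036]
contact_force: [0.2, 0.6, -0.0]
grip_width: 69.1
finger_force: 0.0
time: 10.45
tool_pos: [614.2, 300.2, 5.5]
tcp_rot: [3.141, 0.0, 3.036]
contact_force: [-0.9, 0.6, 1.7]
grip_width: 44.3
finger_force: 30.0
time: 11.05
tool_pos: [615.9, 300.7, 48.2]
tcp_rot: [3.139, 0.005, 3.036]
contact_force: [0.6, 0.1, -0.2]
grip_width: 68.4
finger_force: 0.0
time: 12.25
tool_pos: [613.8, 299.9, 44.7]
tcp_rot: [-3.141, 0.0, 1.61]
contact_force: [-0.8, 0.2, 0.2]
grip_width: 69.1
finger_force: 0.0
```

```bash

python3 -m jog '[[0,0,20,0,0,0],[0,0,12,0,0,0],[0,0,7,0,0,0],[0,0,0,0,0,0],[0,0,0,0,0,0],[0,0,0,0,0,0]]'
python3 -m jog '[[0,0,0,0,0,0],[0,0,0,0,0,0],[0,0,0,0,0,0],[0,0,0,0,0,0],[0,0,0,0,0,0]]' 30
python3 - <<'E'
from h import *
im=bot.capture('scene'); save(im,'a1',(290,180,420,290),5)
E
```

```text
time: 12.85
tool_pos: [614.6, 300.2, 7.0]
tcp_rot: [3.14, -0.001, 1.606]
contact_force: [0.2, -0.3, -0.0]
grip_width: 68.8
finger_force: 0.0
time: 13.35
tool_pos: [614.3, 300.1, 6.5]
tcp_rot: [3.141, -0.0, 1.606]
contact_force: [-0.2, 0.2, 1.1]
grip_width: 43.7
finger_force: 30.0
```

View pics/a1.png

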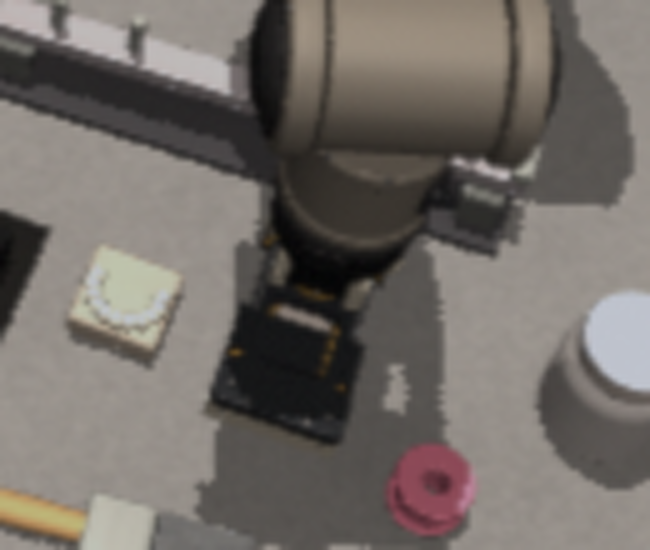

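The crop shows the gripper down on spool A, with the model and pink spool clear of it. I lift and go above spindle2.

```bash

python3 -m jog '[[0,0,-20,0,0,0],[0,0,-40,0,0,0],[0,0,-40,0,0,0],[0,0,-10,0,0,0],[3,-37,0,0,0,0],[3,-37,0,0,0,0],[3,-37,0,0,0,0],[3,-37,0,0,0,0],[0,0,0,0,0,0],[0,0,0,0,0,0],[0,0,0,0,0,0],[0,0,0,0,0,0]]'
python3 - <<'E'
from h import *
go(465.8,307,95,92.2)
s=bot.capture('scene');t=bot.capture('top')
a=cv2.resize(s[150:240,290:420],None,fx=5,fy=5,interpolation=cv2.INTER_CUBIC)
cv2.imwrite('pics/a2.png',a[:,:,::-1])
E
```

```text
time: 14.6
tool_pos: [466.8, 306.7, 116.0]
tcp_rot: [3.141, -0.0, 1.605]
contact_force: [0.7, 0.5, -0.4]
grip_width: 43.7
finger_force: 30.0
at [466.809 306.699 115.962] rotvec [ 0.    -0.    -0.004] shift after turn [ 0.339 -0.997 20.962] t 14.6
```

View pics/a2.png

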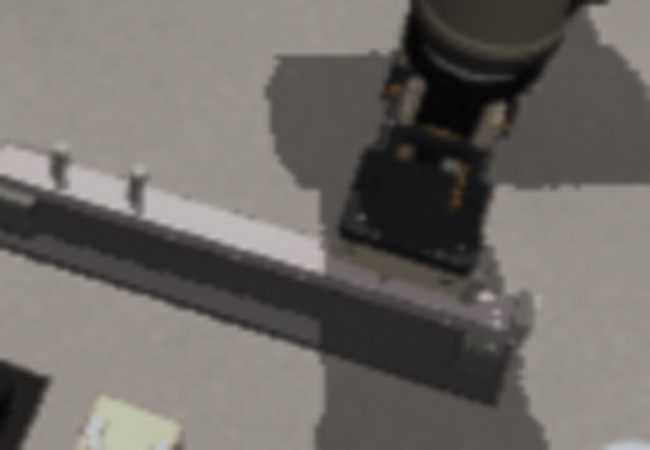

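The view shows the gripper body hiding both spool and spindle2, while the spindles at (60,160) and (138,185) are free. So I lower by feel.

```bash

python3 -m jog '[[0.3,-1,15,0,0,0],[0,0,8,0,0,0],[0,0,5,0,0,0],[0,0,4,0,0,0],[0,0,3,0,0,0],[0,0,0,0,0,0],[0,0,0,0,0,0]]'
python3 -c "
from h import *
go(465.8,307,56,92.2);print(bot.get_obs()['contact_force'],bot.get_obs()['moment'])"
```

```text
time: 15.4
tool_pos: [464.9, 307.2, 81.5]
tcp_rot: [3.141, -0.0, 1.606]
contact_force: [-0.1, 0.9, -0.5]
grip_width: 44.5
finger_force: 30.0
at [464.879 307.189  81.483] rotvec [ 0.    -0.    -0.003] shift after turn [-0.224  0.913 25.483] t 15.4
[-0.133  0.924 -0.51 ] [-0.142  0.015  0.004]
```

```bash

python3 -m jog '[[0,0,8,0,0,0],[0,0,8,0,0,0],[0,0,5,0,0,0],[0,0,2.5,0,0,0],[0,0,0,0,0,0],[0,0,0,0,0,0]]'
python3 -m jog '[[0,0,1,0,0,0],[0,0,1,0,0,0],[0,0,0,0,0,0],[0,0,0,0,0,0]]'
python3 -m jog '[[0,0,0,0,0,0],[0,0,0,0,0,0],[0,0,0,0,0,0],[0,0,-10,0,0,0],[0,0,-30,0,0,0],[0,0,-40,0,0,0],[0,0,-20,0,0,0],[0,0,0,0,0,0]]' 75
```

```text
time: 16.0
tool_pos: [464.8, 307.2, 57.8]
tcp_rot: [3.141, -0.0, 1.606]
contact_force: [-0.4, 0.4, -2.0]
grip_width: 44.1
finger_force: 30.0
time: 16.4
tool_pos: [464.7, 307.1, 55.8]
tcp_rot: [3.141, -0.0, 1.606]
contact_force: [-0.4, 0.3, -0.7]
grip_width: 44.0
finger_force: 30.0
time: 17.2
tool_pos: [466.5, 308.0, 160.0]
tcp_rot: [3.135, -0.003, 1.606]
contact_force: [0.6, -0.4, 0.6]
grip_width: 69.0
finger_force: 0.0
```

```bash

python3 -m jog '[[-35.5,17.6,0,0,0,0],[-35.5,17.6,0,0,0,0],[-35.5,17.6,0,0,0,0],[-35.5,17.6,0,0,0,0],[-35.5,17.6,0,0,0,0],[-35.5,17.6,0,0,0,0],[-35.5,17.6,0,0,0,0],[-35.5,17.6,0,0,0,0],[-35.5,17.6,0,0,0,0],[0,0,40,0,0,0],[0,0,20,0,0,0]]'
python3 -m jog '[[0,0,0,0,0,-0.143],[0,0,0,0,0,-0.143],[0,0,0,0,0,-0.143],[0,0,0,0,0,-0.143],[0,0,0,0,0,-0.143],[0,0,0,0,0,-0.143],[0,0,0,0,0,-0.143],[0,0,0,0,0,-0.143],[0,0,0,0,0,-0.143],[0,0,0,0,0,-0.143],[0,0,0,0,0,0],[0,0,0,0,0,0]]'
python3 -c "
from h import *
go(637,-5,7,174)"
```

```text
time: 18.3
tool_pos: [632.9, -8.1, 92.3]
tcp_rot: [-3.138, -0.001, 1.603]
contact_force: [0.0, 0.3, 0.1]
grip_width: 69.1
finger_force: 0.0
time: 19.5
tool_pos: [633.8, -6.6, 95.2]
tcp_rot: [3.141, -0.001, 3.032]
contact_force: [0.4, -0.7, 0.3]
grip_width: 68.8
finger_force: 0.0
at [633.83   -6.636  95.16 ] rotvec [ 0.    -0.001 -0.005] shift after turn [-2.981  1.958 88.16 ] t 19.5
```

```bash

python3 -m jog '[[-3,2,25,0,0,0],[0,0,30,0,0,0],[0,0,20,0,0,0],[0,0,13.5,0,0,0],[0,0,0,0,0,0],[0,0,0,0,0,0],[0,0,0,0,0,0]]'
python3 -m jog '[[0,0,0,0,0,0],[0,0,0,0,0,0],[0,0,0,0,0,0],[0,0,0,0,0,0],[0,0,0,0,0,0]]' 30
python3 -m jog '[[0,0,0,0,0,0],[0,0,0,0,0,0],[0,0,0,0,0,0],[0,0,-25,0,0,0],[0,0,-15,0,0,0],[0,0,0,0,0,0]]' 75
python3 -m jog '[[0,0,0,0,0,0.143],[0,0,0,0,0,0.143],[0,0,0,0,0,0.143],[0,0,0,0,0,0.143],[0,0,0,0,0,0.143],[0,0,0,0,0,0.143],[0,0,0,0,0,0.143],[0,0,0,0,0,0.143],[0,0,0,0,0,0.143],[0,0,0,0,0,0.143],[0,0,0,0,0,0],[0,0,0,0,0,0]]'
python3 -m jog '[[0,0,20,0,0,0],[0,0,12,0,0,0],[0,0,7,0,0,0],[0,0,0,0,0,0],[0,0,0,0,0,0],[0,0,0,0,0,0]]'
python3 -m jog '[[0,0,0,0,0,0],[0,0,0,0,0,0],[0,0,0,0,0,0],[0,0,0,0,0,0],[0,0,0,0,0,0]]' 30
python3 -c "
from h import *
go(472,147.1,115,92.2)"
```

```text
time: 20.2
tool_pos: [638.3, -5.1, 8.6]
tcp_rot: [3.142, 0.002, 3.035]
contact_force: [0.1, 0.4, -0.1]
grip_width: 68.9
finger_force: 0.0
time: 20.7
tool_pos: [637.6, -5.0, 7.6]
tcp_rot: [3.142, 0.001, 3.036]
contact_force: [0.4, -0.5, 2.0]
grip_width: 44.2
finger_force: 30.0
time: 21.3
tool_pos: [639.2, -5.2, 49.8]
tcp_rot: [-3.142, 0.005, 3.036]
contact_force: [0.6, -0.9, -0.1]
grip_width: 68.8
finger_force: 0.0
time: 22.5
tool_pos: [637.1, -4.9, 46.7]
tcp_rot: [-3.141, -0.0, 1.61]
contact_force: [0.1, 0.1, 0.8]
grip_width: 69.1
finger_force: 0.0
time: 23.1
tool_pos: [637.9, -5.0, 8.9]
tcp_rot: [3.14, 0.0, 1.606]
contact_force: [0.6, -0.3, -0.6]
grip_width: 68.8
finger_force: 0.0
time: 23.6
tool_pos: [637.5, -5.0, 8.4]
tcp_rot: [3.141, -0.0, 1.606]
contact_force: [-0.6, 0.0, 0.8]
grip_width: 43.9
finger_force: 30.0
at [637.529  -4.976   8.445] rotvec [ 0.    -0.    -0.003] shift after turn [ 158.318 -159.569 -106.555] t 23.6
```

```bash

python3 -m jog '[[0,0,-20,0,0,0],[0,0,-40,0,0,0],[0,0,-40,0,0,0],[0,0,-10,0,0,0],[31.6,-32,0,0,0,0],[31.6,-32,0,0,0,0],[31.6,-32,0,0,0,0],[31.6,-32,0,0,0,0],[31.6,-32,0,0,0,0],[0,0,0,0,0,0],[0,0,0,0,0,0],[0,0,0,0,0,0]]'
python3 -c "
from h import *
go(471.5,147.1,83,92.2)"
```

```text
time: 24.8
tool_pos: [472.9, 146.8, 118.1]
tcp_rot: [3.141, 0.0, 1.605]
contact_force: [-0.0, -1.2, -0.8]
grip_width: 44.1
finger_force: 30.0
at [472.899 146.849 118.142] rotvec [ 0.001  0.    -0.004] shift after turn [ 0.304 -1.389 35.142] t 24.8
```

```bash

python3 -m jog '[[0.3,-0.7,15,0,0,0],[0,0,8,0,0,0],[0,0,5,0,0,0],[0,0,4,0,0,0],[0,0,3,0,0,0],[0,0,0,0,0,0],[0,0,0,0,0,0]]'
```

```text
time: 25.5
tool_pos: [471.4, 147.6, 83.4]
tcp_rot: [3.141, -0.0, 1.606]
contact_force: [-0.4, -0.6, -0.2]
grip_width: 44.0
finger_force: 30.0
```

```bash

python3 -m jog '[[0,0,8,0,0,0],[0,0,8,0,0,0],[0,0,5,0,0,0],[0,0,2.5,0,0,0],[0,0,0,0,0,0],[0,0,0,0,0,0]]'
python3 -m jog '[[0,0,1,0,0,0],[0,0,1,0,0,0],[0,0,0,0,0,0],[0,0,0,0,0,0]]'
python3 -m jog '[[0,0,0,0,0,0],[0,0,0,0,0,0],[0,0,0,0,0,0],[0,0,-10,0,0,0],[0,0,-30,0,0,0],[0,0,-40,0,0,0],[0,0,-20,0,0,0],[0,0,0,0,0,0],[0,0,0,0,0,0]]' 75
python3 -c "
from h import *
go(606.5,-194.5,110,92.2)"
```

```text
time: 26.1
tool_pos: [471.4, 147.6, 59.7]
tcp_rot: [3.141, -0.0, 1.606]
contact_force: [0.4, 0.1, -0.5]
grip_width: 43.9
finger_force: 30.0
time: 26.5
tool_pos: [471.3, 147.6, 57.8]
tcp_rot: [3.142, -0.0, 1.606]
contact_force: [-0.1, -0.2, -1.1]
grip_width: 43.6
finger_force: 30.0
time: 27.4
tool_pos: [471.2, 147.6, 158.1]
tcp_rot: [3.141, -0.0, 1.606]
contact_force: [-0.9, -0.4, 0.2]
grip_width: 68.4
finger_force: 0.0
at [471.189 147.606 158.136] rotvec [ 0.001 -0.    -0.003] shift after turn [-347.049  122.078   48.136] t 27.4
```

```bash

python3 -m jog '[[-38.6,13.6,5,0,0,0],[-38.6,13.6,5,0,0,0],[-38.6,13.6,5,0,0,0],[-38.6,13.6,5,0,0,0],[-38.6,13.6,5,0,0,0],[-38.6,13.6,5,0,0,0],[-38.6,13.6,5,0,0,0],[-38.6,13.6,5,0,0,0],[-38.6,13.6,5,0,0,0],[0,0,0,0,0,0]]'
python3 -m jog '[[0,0,0,0,0,-0.143],[0,0,0,0,0,-0.143],[0,0,0,0,0,-0.143],[0,0,0,0,0,-0.143],[0,0,0,0,0,-0.143],[0,0,0,0,0,-0.143],[0,0,0,0,0,-0.143],[0,0,0,0,0,-0.143],[0,0,0,0,0,-0.143],[0,0,0,0,0,-0.143],[0,0,0,0,0,0],[0,0,0,0,0,0]]'
python3 -c "
from h import *
go(606.5,-194.5,8,174)
im=bot.capture('top')
for p,px,m in dets('hanger','top'): print(p,px,onz('top',px,20),im[m].mean(0))
im=bot.capture('scene')
for p,px,m in dets('hanger','scene'): print(p,px,onz('scene',px,20),im[m].mean(0))
"
```

```text
time: 28.4
tool_pos: [605.5, -199.8, 109.6]
tcp_rot: [-3.139, -0.0, 1.601]
contact_force: [-0.2, 0.7, 0.6]
grip_width: 68.8
finger_force: 0.0
time: 29.6
tool_pos: [605.2, -194.6, 111.8]
tcp_rot: [3.141, -0.002, 3.032]
contact_force: [-0.0, 0.4, -0.6]
grip_width: 68.9
finger_force: 0.0
at [ 605.175 -194.578  111.777] rotvec [ 0.001 -0.002 -0.005] shift after turn [ -1.31    0.216 103.777] t 29.6
0.53 [263.5 212. ] [538.766 -38.616  20.   ] [25.009 56.472 28.745]
0.47 [293.73  152.316] [ 766.175 -147.74    20.   ] [120.548 119.617 110.651]
0.81 [154.561 200.475] [ 695.356 -310.335   20.   ] [124.564  99.385  52.092]
0.7 [225.981 205.123] [621.017 -95.441  20.   ] [116.065  89.091  48.045]
0.42 [252.496 192.391] [544.263 -38.247  20.   ] [26.714 69.774 33.925]
```

```bash

python3 -m jog '[[-1,0,25,0,0,0],[0,0,35,0,0,0],[0,0,25,0,0,0],[0,0,18.5,0,0,0],[0,0,0,0,0,0],[0,0,0,0,0,0],[0,0,0,0,0,0]]'
python3 -m jog '[[0,0,0,0,0,0],[0,0,0,0,0,0],[0,0,0,0,0,0],[0,0,0,0,0,0],[0,0,0,0,0,0]]' 30
python3 -m jog '[[0,0,0,0,0,0],[0,0,0,0,0,0],[0,0,0,0,0,0],[0,0,-25,0,0,0],[0,0,-15,0,0,0],[0,0,0,0,0,0]]' 75
python3 -m jog '[[0,0,0,0,0,0.143],[0,0,0,0,0,0.143],[0,0,0,0,0,0.143],[0,0,0,0,0,0.143],[0,0,0,0,0,0.143],[0,0,0,0,0,0.143],[0,0,0,0,0,0.143],[0,0,0,0,0,0.143],[0,0,0,0,0,0.143],[0,0,0,0,0,0.143],[0,0,0,0,0,0],[0,0,0,0,0,0]]'
python3 -m jog '[[0,0,20,0,0,0],[0,0,12,0,0,0],[0,0,7,0,0,0],[0,0,0,0,0,0],[0,0,0,0,0,0],[0,0,0,0,0,0]]'
python3 -m jog '[[0,0,0,0,0,0],[0,0,0,0,0,0],[0,0,0,0,0,0],[0,0,0,0,0,0],[0,0,0,0,0,0]]' 30
python3 -m jog '[[0,0,-20,0,0,0],[0,0,-40,0,0,0],[0,0,-40,0,0,0],[0,0,-10,0,0,0],[0,0,0,0,0,0],[0,0,0,0,0,0]]'
python3 -c "
from h import *
go(473.5,97.4,118,92.2)"
```

```text
time: 30.5
tool_pos: [607.7, -195.8, 10.7]
tcp_rot: [-3.141, 0.002, 3.035]
contact_force: [1.0, 0.6, 0.4]
grip_width: 68.8
finger_force: 0.0
time: 31.0
tool_pos: [607.0, -195.5, 9.7]
tcp_rot: [-3.142, 0.001, 3.036]
contact_force: [-1.2, 0.1, 4.1]
grip_width: 44.5
finger_force: 30.0
time: 31.6
tool_pos: [608.3, -196.1, 51.8]
tcp_rot: [-3.14, 0.005, 3.036]
contact_force: [0.6, -0.4, 1.1]
grip_width: 69.0
finger_force: 0.0
time: 32.8
tool_pos: [606.5, -195.3, 48.6]
tcp_rot: [-3.141, -0.0, 1.61]
contact_force: [-0.2, 0.5, -0.4]
grip_width: 68.7
finger_force: 0.0
time: 33.4
tool_pos: [607.2, -195.6, 10.9]
tcp_rot: [3.14, 0.0, 1.606]
contact_force: [0.7, 0.3, -0.7]
grip_width: 69.1
finger_force: 0.0
time: 33.9
tool_pos: [606.9, -195.4, 10.4]
tcp_rot: [3.141, 0.0, 1.606]
contact_force: [-0.2, -0.2, 1.8]
grip_width: 43.8
finger_force: 30.0
time: 34.5
tool_pos: [605.9, -195.1, 118.8]
tcp_rot: [-3.14, -0.001, 1.606]
contact_force: [0.3, 0.1, -0.9]
grip_width: 44.1
finger_force: 30.0
at [ 605.91  -195.054  118.767] rotvec [-0.002 -0.001 -0.003] shift after turn [ 297.321 -121.086    0.767] t 34.5
```

```bash

python3 -m jog '[[37.1,-15.2,0,0,0,0],[37.1,-15.2,0,0,0,0],[37.1,-15.2,0,0,0,0],[37.1,-15.2,0,0,0,0],[37.1,-15.2,0,0,0,0],[37.1,-15.2,0,0,0,0],[37.1,-15.2,0,0,0,0],[37.1,-15.2,0,0,0,0],[0,0,0,0,0,0],[0,0,0,0,0,0],[0,0,0,0,0,0],[0,0,0,0,0,0]]'
python3 -c "
from h import *
go(473.5,97.4,118,92.2)"
```

```text
time: 35.7
tool_pos: [475.2, 95.9, 119.7]
tcp_rot: [-3.141, 0.0, 1.604]
contact_force: [-0.7, -0.2, -0.9]
grip_width: 44.2
finger_force: 30.0
at [475.165  95.888 119.678] rotvec [-0.001  0.    -0.005] shift after turn [ 1.575 -1.606  1.678] t 35.7
```

```bash

python3 -m jog '[[1.4,-1,15,0,0,0],[0,0,8,0,0,0],[0,0,5,0,0,0],[0,0,4,0,0,0],[0,0,1,0,0,0],[0,0,0,0,0,0],[0,0,0,0,0,0]]'
```

```text
time: 36.4
tool_pos: [474.0, 98.3, 87.5]
tcp_rot: [3.141, -0.0, 1.606]
contact_force: [-0.2, -0.2, -0.3]
grip_width: 44.0
finger_force: 30.0
```

```bash

python3 -m jog '[[-0.6,0,8,0,0,0],[0,0,8,0,0,0],[0,0,6,0,0,0],[0,0,3.5,0,0,0],[0,0,0,0,0,0],[0,0,0,0,0,0]]'
python3 -m jog '[[0,0,1,0,0,0],[0,0,1,0,0,0],[0,0,0,0,0,0],[0,0,0,0,0,0]]'
python3 -m jog '[[0,0,0,0,0,0],[0,0,0,0,0,0],[0,0,0,0,0,0],[0,0,-10,0,0,0],[0,0,-30,0,0,0],[0,0,-40,0,0,0],[0,0,-20,0,0,0],[0,0,0,0,0,0],[0,0,0,0,0,0]]' 75
python3 -m jog '[[-40,0,0,0,0,0],[-40,0,0,0,0,0],[-40,0,0,0,0,0],[-40,0,0,0,0,0],[-40,0,0,0,0,0],[0,0,0,0,0,0],[0,0,0,0,0,0]]'
python3 -c "
from h import *
s=bot.capture('scene');save(s,'b1',(180,110,420,285),3.3)
go(469,227,50,92.2)"
```

```text
time: 37.0
tool_pos: [473.9, 97.7, 61.7]
tcp_rot: [-3.142, -0.0, 1.606]
contact_force: [-0.1, 0.1, -1.0]
grip_width: 43.6
finger_force: 30.0
time: 37.4
tool_pos: [473.8, 97.7, 59.8]
tcp_rot: [3.141, -0.0, 1.606]
contact_force: [-0.9, 0.4, -0.6]
grip_width: 44.1
finger_force: 30.0
time: 38.3
tool_pos: [473.7, 97.7, 160.1]
tcp_rot: [3.141, -0.0, 1.606]
contact_force: [0.7, 0.8, -1.2]
grip_width: 68.6
finger_force: 0.0
time: 39.0
tool_pos: [479.9, -102.4, 158.4]
tcp_rot: [-3.139, -0.002, 1.603]
contact_force: [-0.1, -0.1, 0.0]
grip_width: 68.8
finger_force: 0.0
at [ 480.012 -101.541  158.643] rotvec [-0.002 -0.001 -0.004] shift after turn [328.721   1.608 108.643] t 39.05
```

View pics/b1.png

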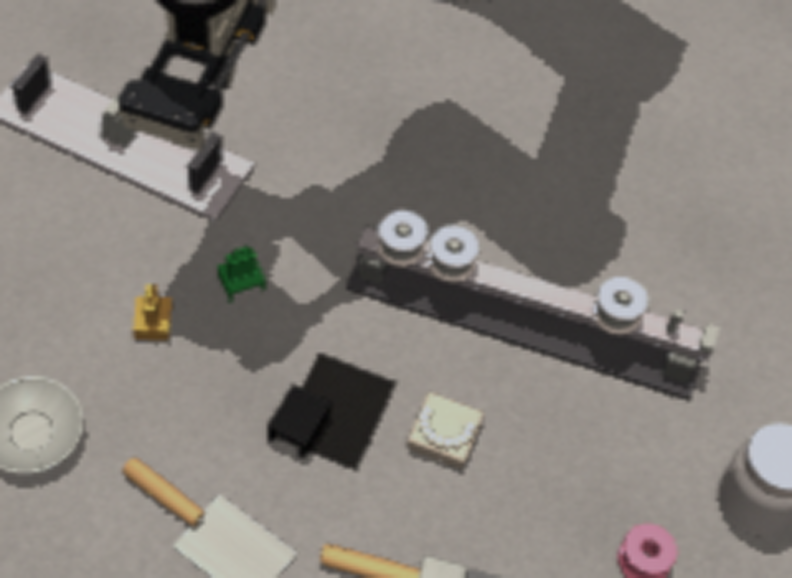

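The view shows all three spools seated on spindles at (402,230), (454,245) and (622,298). The guard, though, has been knocked to the mat's edge at (298,415). I'll put it back first.

```bash
python3 - <<'E'
from h import *
for n in('scene','top'):
    im=bot.capture(n)
    for p,px,m in dets('guard',n): print(n,p,px,onz(n,px,25),m.sum())
s=bot.capture('scene');t=bot.capture('top')
a=cv2.resize(s[205:265,245:315],None,fx=6,fy=6,interpolation=cv2.INTER_CUBIC)
b=cv2.resize(t[160:220,200:270],None,fx=6,fy=6,interpolation=cv2.INTER_CUBIC)
im=np.hstack([a[:,:400],b[:,:400]]); im=np.clip(im.astype(float)*2.2,0,255).astype(np.uint8)
cv2.imwrite('pics/g3.png',im[:,:,::-1])
E
```

```text
scene 0.56 [270.689 236.839] [670.811  77.101  25.   ] 267
top 0.69 [209.373 228.987] [473.244 151.961  25.   ] 153
top 0.53 [233.726 176.528] [666.566  72.77   25.   ] 106
top 0.3 [199.393 189.488] [615.294 195.554  25.   ] 242
```

View pics/g3.png

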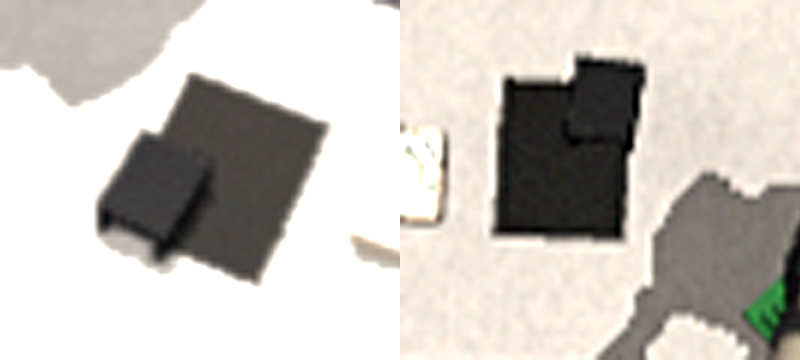

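The guard's top centre is at (157,180) in the scene crop and (605,99) in the top crop, overhanging the mat's corner and turned only a few degrees.

```bash
python3 - <<'E'
from h import *
a=onz('scene',(245+157/6,205+180/6),30);b=onz('top',(200+205/6,160+99/6),30);print(a,b,(a+b)/2)
for e in [((645,68),(632,150)),((577,57),(568,135))]:
    q=[onz('top',(200+(u-400)/6,160+v/6),30) for u,v in e]; d=q[0]-q[1]; print(np.degrees(np.arctan2(d[1],d[0])),np.linalg.norm(d))
c=(a+b)/2
go(c[0],c[1],120,174)
E
```

```text
[666.985  76.925  30.   ] [665.446  70.818  30.   ] [666.216  73.872  30.   ]
-6.897140064336669 51.84366027383488
-4.1269264538697215 49.16359158627648
at [ 480.786 -101.199  159.688] rotvec [ 0.    -0.    -1.429] shift after turn [-166.114  193.494   39.688] t 39.35
```

```bash

python3 -m jog '[[0,0,0,0,0,-0.143],[0,0,0,0,0,-0.143],[0,0,0,0,0,-0.143],[0,0,0,0,0,-0.143],[0,0,0,0,0,-0.143],[0,0,0,0,0,-0.143],[0,0,0,0,0,-0.143],[0,0,0,0,0,-0.143],[0,0,0,0,0,-0.143],[0,0,0,0,0,-0.143]]'
python3 -m jog '[[-27.7,32.2,6.6,0,0,0],[-27.7,32.2,6.6,0,0,0],[-27.7,32.2,6.6,0,0,0],[-27.7,32.2,6.6,0,0,0],[-27.7,32.2,6.6,0,0,0],[-27.7,32.2,6.6,0,0,0],[0,0,0,0,0,0],[0,0,0,0,0,0],[0,0,0,0,0,0]]'
python3 -c "
from h import *
go(666.2,73.9,10,174)"
```

```text
time: 40.35
tool_pos: [480.8, -101.6, 159.8]
tcp_rot: [3.142, 0.0, 3.043]
contact_force: [-0.1, -0.2, -0.6]
grip_width: 69.0
finger_force: 0.0
time: 41.25
tool_pos: [665.8, 72.2, 120.2]
tcp_rot: [-3.141, -0.001, 3.036]
contact_force: [-0.6, -0.1, 0.3]
grip_width: 68.6
finger_force: 0.0
at [665.842  72.155 120.171] rotvec [-0.    -0.001 -0.001] shift after turn [ -0.174   1.773 110.171] t 41.25
```

```bash

python3 -m jog '[[0,1.7,25,0,0,0],[0,0,35,0,0,0],[0,0,30,0,0,0],[0,0,17,0,0,0],[0,0,0,0,0,0],[0,0,0,0,0,0]]'
python3 -m jog '[[0,0,0,0,0,0],[0,0,0,0,0,0],[0,0,0,0,0,0],[0,0,0,0,0,0],[0,0,0,0,0,0],[0,0,-15,0,0,0],[0,0,-15,0,0,0],[0,0,0,0,0,0],[18.3,11.7,0,0,0,0],[18.3,11.7,0,0,0,0],[0,0,0,0,0,0],[0,0,0,0,0,0]]' 20
python3 -c "
from h import *
go(632,100,14,174)
s=bot.capture('scene');save(s,'g4',(240,180,340,280),4)"
```

```text
time: 41.85
tool_pos: [666.8, 73.3, 14.3]
tcp_rot: [3.141, 0.001, 3.035]
contact_force: [-0.2, -0.2, -0.1]
grip_width: 68.9
finger_force: 0.0
time: 43.05
tool_pos: [633.1, 101.4, 43.6]
tcp_rot: [3.142, 0.001, 3.037]
contact_force: [0.0, -0.1, -0.3]
grip_width: 39.6
finger_force: 30.0
at [633.058 101.395  43.621] rotvec [ 0.     0.001 -0.   ] shift after turn [ 0.906 -1.498 29.621] t 43.05
```

View pics/g4.png

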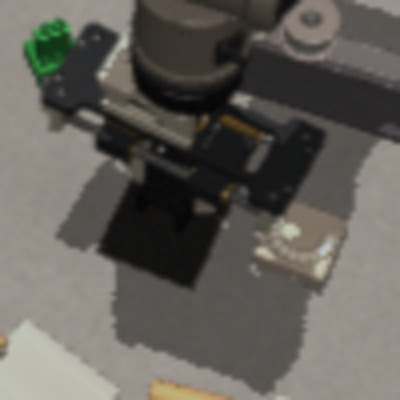

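The guard is held over the mat (crop about (165,215)). I lower it with force checks.

```bash

python3 -m jog '[[1,-1.5,15,0,0,0],[0,0,9,0,0,0],[0,0,2,0,0,0],[0,0,0,0,0,0],[0,0,0,0,0,0]]'
python3 -m jog '[[0,0,1,0,0,0],[0,0,0,0,0,0],[0,0,1,0,0,0],[0,0,0,0,0,0]]'
python3 -m jog '[[0,0,1,0,0,0],[0,0,0,0,0,0],[0,0,0,0,0,0]]'
```

```text
time: 43.6
tool_pos: [632.1, 99.7, 17.4]
tcp_rot: [3.141, 0.001, 3.036]
contact_force: [-0.1, 0.0, -1.0]
grip_width: 40.0
finger_force: 30.0
time: 44.0
tool_pos: [631.6, 99.9, 15.1]
tcp_rot: [3.142, 0.0, 3.036]
contact_force: [0.2, -0.8, -1.0]
grip_width: 39.8
finger_force: 30.0
time: 44.3
tool_pos: [631.5, 99.8, 14.1]
tcp_rot: [3.142, -0.0, 3.036]
contact_force: [-0.4, 0.4, -1.1]
grip_width: 39.7
finger_force: 30.0
```

```bash

python3 -m jog '[[0,0,1.5,0,0,0],[0,0,0,0,0,0],[0,0,0,0,0,0]]'
python3 -m jog '[[0,0,0,0,0,0],[0,0,0,0,0,0],[0,0,0,0,0,0],[0,0,-10,0,0,0],[0,0,-30,0,0,0],[0,0,-40,0,0,0],[0,0,-40,0,0,0],[0,0,-25,0,0,0],[0,0,0,0,0,0]]' 62
python3 -m jog '[[0,0,0,0,0,0.143],[0,0,0,0,0,0.143],[0,0,0,0,0,0.143],[0,0,0,0,0,0.143],[0,0,0,0,0,0.143],[0,0,0,0,0,0.143],[0,0,0,0,0,0.143],[0,0,0,0,0,0.143],[0,0,0,0,0,0.143],[0,0,0,0,0,0.143],[0,0,0,0,0,0]]'
python3 -c "
from h import *
go(469.2,227.3,110,92.2)"
```

```text
time: 44.6
tool_pos: [631.7, 99.9, 13.6]
tcp_rot: [3.141, 0.001, 3.036]
contact_force: [-2.4, 0.3, 6.7]
grip_width: 39.9
finger_force: 30.0
time: 45.5
tool_pos: [633.9, 100.0, 163.2]
tcp_rot: [3.14, 0.009, 3.036]
contact_force: [-0.2, -1.0, 0.3]
grip_width: 56.8
finger_force: 0.0
time: 46.6
tool_pos: [631.1, 99.8, 156.9]
tcp_rot: [-3.14, -0.0, 1.605]
contact_force: [0.5, 0.4, -0.6]
grip_width: 57.1
finger_force: 0.0
at [631.115  99.831 156.923] rotvec [-0.001 -0.    -0.005] shift after turn [ 133.59  -156.902   46.923] t 46.6
```

```bash

python3 -m jog '[[26.7,-31.4,9.4,0,0,0],[26.7,-31.4,9.4,0,0,0],[26.7,-31.4,9.4,0,0,0],[26.7,-31.4,9.4,0,0,0],[26.7,-31.4,9.4,0,0,0],[0,0,0,0,0,0],[0,0,0,0,0,0],[0,0,0,0,0,0],[0,0,0,0,0,0]]'
python3 -c "
from h import *
go(469.2,227.3,38,92.2)
F=[]
for i in range(8):
    bot.capture('top'); o=bot.get_obs(); F.append(np.r_[o['contact_force'],o['moment']])
F=np.array(F);print(F.mean(0),F.std(0))"
```

```text
time: 47.5
tool_pos: [471.2, 227.1, 110.8]
tcp_rot: [3.141, -0.0, 1.605]
contact_force: [-0.0, -0.3, -0.3]
grip_width: 56.9
finger_force: 0.0
at [471.156 227.132 110.829] rotvec [ 0.001 -0.    -0.004] shift after turn [ 0.243 -1.948 72.829] t 47.5
[ 0.054  0.045  0.095 -0.103  0.051  0.004] [0.439 0.386 0.347 0.03  0.055 0.03 ]
```

```bash

python3 -m jog '[[0.2,-1.4,20,0,0,0],[0,0,25,0,0,0],[0,0,15,0,0,0],[0,0,11,0,0,0],[0,0,0,0,0,0],[0,0,0,0,0,0],[0,0,0,0,0,0]]'
python3 -m jog '[[0,0,0,0,0,0],[0,0,0,0,0,0],[0,0,0,0,0,0],[0,0,0,0,0,0],[0,0,0,0,0,0],[0,0,0,0,0,0],[0,0,0,0,0,0]]' 10
python3 -m jog '[[0,0,-5,0,0,0],[0,0,-5,0,0,0],[0,0,-10,0,0,0],[0,0,-10,0,0,0],[0,0,-10,0,0,0],[0,0,0,0,0,0],[0,0,0,0,0,0],[0,0,0,0,0,0],[0,0,0,0,0,0]]'
python3 -c "
from h import *
F=[]
for i in range(14):
    bot.capture('top'); o=bot.get_obs(); F.append(np.r_[o['contact_force'],o['moment']])
F=np.array(F);print(F.mean(0),F.std(0),o['tool_pos'])
s=bot.capture('scene');save(s,'c1',(250,110,420,240),4)"
```

```text
time: 48.6
tool_pos: [469.2, 228.2, 40.5]
tcp_rot: [3.14, -0.001, 1.606]
contact_force: [-0.0, -0.4, 0.5]
grip_width: 57.0
finger_force: 0.0
time: 49.3
tool_pos: [468.4, 227.9, 39.7]
tcp_rot: [-3.141, 0.0, 1.606]
contact_force: [-1.7, 0.2, 2.2]
grip_width: 23.7
finger_force: 30.0
time: 50.2
tool_pos: [468.2, 227.8, 79.2]
tcp_rot: [-3.141, 0.0, 1.606]
contact_force: [0.2, -0.0, -5.3]
grip_width: 23.4
finger_force: 30.0
[-0.043  0.125 -5.025 -0.116  0.034  0.001] [0.546 0.434 0.462 0.032 0.032 0.022] [468.589 227.947  79.642]
```

View pics/c1.png

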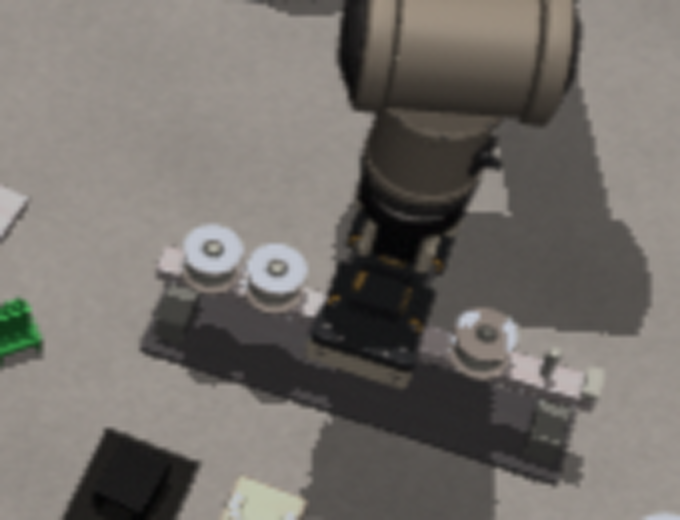

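The bar is held level, with the spools at crop (213,250), (277,272) and (487,335); the guard is on the mat at about (135,480). Next I measure the edge.

```bash
python3 - <<'E'
from h import *
s=bot.capture('scene');t=bot.capture('top')
a=cv2.resize(s[120:180,170:262],None,fx=6,fy=6,interpolation=cv2.INTER_CUBIC)
b=cv2.resize(t[222:262,270:362],None,fx=6,fy=6,interpolation=cv2.INTER_CUBIC)
cv2.imwrite('pics/s1.png',np.vstack([a,b])[:,:,::-1])
E
```

```text
(no output)
```

View pics/s1.png

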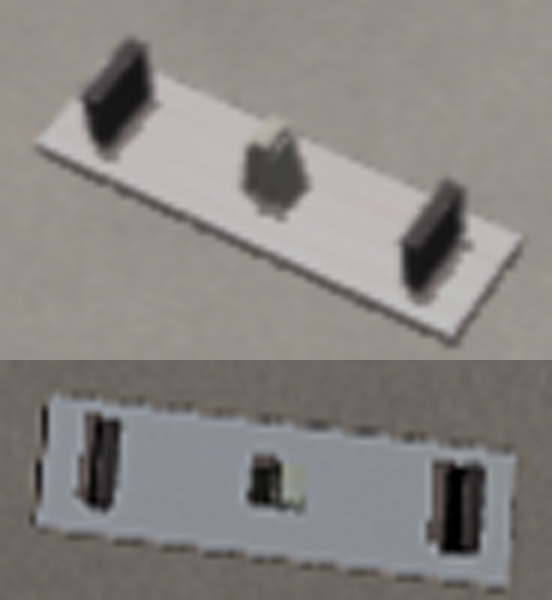

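The scene crop shows the bright edge top at (270,133) and stop tops near (118,72) and (434,213). In the top crop the edge top is at (292,483), with base corners (52,397), (516,455), (505,590) and (38,523).

```bash
python3 - <<'E'
from h import *
S=lambda u,v:(170+(u+.5)/6-.5,120+(v+.5)/6-.5); T=lambda u,v:(270+(u+.5)/6-.5,222+(v-360+.5)/6-.5)
e1=onz('scene',S(270,133),60);e2=onz('top',T(292,483),60);print('edge',e1,e2,(e1+e2)/2)
a=onz('scene',S(118,72),53);b=onz('scene',S(434,213),53);d=b-a;print('stops',(a+b)/2,np.linalg.norm(d),np.degrees(np.arctan2(d[1],d[0])))
q=np.array([onz('top',T(*p),10) for p in[(52,397),(516,455),(505,590),(38,523)]]);print('base top',q.mean(0))
d=(q[0]+q[3]-q[1]-q[2])/2;print(np.linalg.norm(d),np.degrees(np.arctan2(d[1],d[0])))
q=np.array([onz('scene',S(*p),10) for p in[(37,145),(522,238),(455,345)]]);print('base scene',(q[0]+q[1])/2,q); d=q[2]-q[0];print(np.linalg.norm(d),np.degrees(np.arctan2(d[1],d[0])))
print(bot.get_obs()['time'])
E
```

```text
edge [ 433.992 -224.421   60.   ] [ 433.225 -226.75    60.   ] [ 433.609 -225.586   60.   ]
stops [ 433.632 -223.304   53.   ] 207.47283796806997 84.32223167946469
base top [ 431.952 -226.518   10.   ]
277.01360855082885 83.6436274265459
base scene [ 435.29  -224.179   10.   ] [[ 460.069 -366.164   10.   ]
 [ 410.511  -82.194   10.   ]
 [ 492.567  -86.634   10.   ]]
281.4126413114212 83.36846749960029
51.05
```

```bash

python3 -m jog '[[0,0,-10,0,0,0],[0,0,-20,0,0,0],[0,0,-15,0,0,0],[0,0,0,0,0,0.05],[0,0,0,0,0,0.05],[0,0,0,0,0,0.045],[0,0,0,0,0,0],[0,0,0,0,0,0],[0,0,0,0,0,0]]'
python3 -c "
from h import *
go(433,-227,125,83.9)"
```

```text
time: 51.95
tool_pos: [468.6, 227.9, 124.8]
tcp_rot: [3.141, -0.0, 1.462]
contact_force: [-0.6, 0.2, -5.9]
grip_width: 23.6
finger_force: 30.0
at [468.63  227.944 124.846] rotvec [ 0.    -0.    -0.003] shift after turn [-456.154   12.916   -0.154] t 51.95
```

```bash

python3 -m jog '[[-10,0,0,0,0,0],[-20,1,0,0,0,0],[-30,1,0,0,0,0],[-35,1,0,0,0,0],[-35,1,0,0,0,0],[-35,1,0,0,0,0],[-35,1,0,0,0,0],[-35,1,0,0,0,0],[-35,1,0,0,0,0],[-35,1,0,0,0,0],[-35,1,0,0,0,0],[-35,1,0,0,0,0]]'
python3 -m jog '[[-33,1,0,0,0,0],[-25,1,0,0,0,0],[-15,0,0,0,0,0],[-8,0,0,0,0,0],[0,0,0,0,0,0],[0,0,0,0,0,0],[0,0,0,0,0,0],[0,0,0,0,0,0]]'
python3 -c "
from h import *
go(433,-227,66.5,83.9)"
```

```text
time: 53.15
tool_pos: [437.6, -147.9, 124.8]
tcp_rot: [3.141, 0.0, 1.461]
contact_force: [1.0, 0.4, -5.5]
grip_width: 23.6
finger_force: 30.0
time: 53.95
tool_pos: [431.6, -225.9, 124.6]
tcp_rot: [-3.142, -0.0, 1.462]
contact_force: [-0.6, 0.5, -5.2]
grip_width: 23.3
finger_force: 30.0
at [ 431.594 -225.862  124.636] rotvec [-0.    -0.    -0.002] shift after turn [-0.982  1.519 58.136] t 53.95
```

```bash

python3 -m jog '[[-1,1.5,15,0,0,0],[0,0,20,0,0,0],[0,0,12,0,0,0],[0,0,7,0,0,0],[0,0,2,0,0,0],[0,0,0,0,0,0],[0,0,0,0,0,0],[0,0,0,0,0,0]]'
python3 -m jog '[[0,0,1,0,0,0],[0,0,0,0,0,0],[0,0,0,0,0,0]]'
python3 -m jog '[[0,0,1,0,0,0],[0,0,0,0,0,0],[0,0,0,0,0,0]]'
python3 -c "
from h import *
go(433,-227,64.7,83.9)"
```

```text
time: 54.75
tool_pos: [433.2, -228.1, 69.2]
tcp_rot: [3.14, 0.001, 1.461]
contact_force: [0.5, -0.2, -5.8]
grip_width: 23.8
finger_force: 30.0
time: 55.05
tool_pos: [432.8, -227.9, 67.7]
tcp_rot: [3.141, -0.0, 1.461]
contact_force: [-0.4, -0.4, -4.6]
grip_width: 23.9
finger_force: 30.0
time: 55.35
tool_pos: [432.8, -227.9, 66.5]
tcp_rot: [-3.142, -0.0, 1.461]
contact_force: [-0.2, 0.4, -5.5]
grip_width: 23.3
finger_force: 30.0
at [ 432.804 -227.88    66.536] rotvec [-0.    -0.    -0.004] shift after turn [0.895 0.101 1.836] t 55.35
```

```bash

python3 -m jog '[[0.5,0,1,0,0,0],[0,0,0,0,0,0],[0,0,0,0,0,0]]'
python3 -m jog '[[0,0,0.7,0,0,0],[0,0,0,0,0,0],[0,0,0,0,0,0]]'
python3 -c "
from h import *
F=[]
for i in range(10):
    bot.capture('scene'); o=bot.get_obs(); F.append(np.r_[o['contact_force'],o['moment']])
F=np.array(F);print(F.mean(0),o['tool_pos'])"
```

```text
time: 55.65
tool_pos: [432.9, -227.4, 65.5]
tcp_rot: [-3.142, -0.0, 1.461]
contact_force: [0.5, 0.3, -6.1]
grip_width: 23.5
finger_force: 30.0
time: 55.95
tool_pos: [432.9, -227.4, 64.9]
tcp_rot: [3.142, -0.0, 1.461]
contact_force: [0.4, -0.3, -5.4]
grip_width: 23.8
finger_force: 30.0
[-0.248  0.175 -4.987 -0.118  0.072  0.013] [ 432.908 -227.401   64.906]
```

```bash

python3 -m jog '[[0,0,0.7,0,0,0],[0,0,0,0,0,0],[0,0,0,0,0,0]]'
python3 -m jog '[[0,0,0.7,0,0,0],[0,0,0,0,0,0],[0,0,0,0,0,0]]'
python3 -c "
from h import *
F=[]
for i in range(6):
    bot.capture('scene'); o=bot.get_obs(); F.append(np.r_[o['contact_force'],o['moment']])
F=np.array(F);print(F.mean(0),o['tool_pos'])"
```

```text
time: 56.75
tool_pos: [433.0, -227.5, 64.6]
tcp_rot: [3.141, 0.0, 1.461]
contact_force: [-2.1, 0.1, 4.5]
grip_width: 23.6
finger_force: 30.0
time: 57.05
tool_pos: [432.9, -227.5, 64.6]
tcp_rot: [3.141, 0.0, 1.461]
contact_force: [-4.0, 1.8, 12.2]
grip_width: 23.5
finger_force: 30.0
[-3.95   2.148 11.731  0.35   0.846 -0.021] [ 432.962 -227.48    64.594]
```

```bash

python3 -m jog '[[0,0,-0.8,0,0,0],[0,0,0,0,0,0],[0,0,0,0,0,0]]'
python3 -m jog '[[0,0,0,0,0,0],[0,0,0,0,0,0],[0,0,0,0,0,0],[0,0,0,0,0,0],[0,0,0,0,0,0],[0,0,0,0,0,0],[0,0,0,0,0,0],[0,0,0,0,0,0]]' 45
python3 -m jog '[[0,0,-5,0,0,0],[0,0,-15,0,0,0],[0,0,-40,0,0,0],[0,0,-40,0,0,0],[0,0,-10,0,0,0],[0,0,0,0,0,0],[0,0,0,0,0,0],[0,0,0,0,0,0]]'
python3 -m jog '[[40,0,0,0,0,0],[40,0,0,0,0,0],[40,0,0,0,0,0],[40,0,0,0,0,0],[40,0,0,0,0,0],[0,0,0,0,0,0],[0,0,0,0,0,0]]'
python3 - <<'E'
from h import *
s=bot.capture('scene');t=bot.capture('top')
np.save('s.npy',s);np.save('t.npy',t)
a=cv2.resize(s[95:185,140:272],None,fx=6,fy=6,interpolation=cv2.INTER_CUBIC)
cv2.imwrite('pics/L1.png',a[:,:,::-1])
E
```

```text
time: 57.65
tool_pos: [432.9, -227.5, 64.6]
tcp_rot: [3.141, 0.0, 1.461]
contact_force: [-3.0, 1.4, 6.1]
grip_width: 23.7
finger_force: 30.0
time: 58.45
tool_pos: [432.9, -227.4, 64.3]
tcp_rot: [3.142, -0.0, 1.461]
contact_force: [0.6, 0.7, 0.4]
grip_width: 41.4
finger_force: 0.0
time: 59.25
tool_pos: [432.1, -226.8, 172.7]
tcp_rot: [-3.139, -0.002, 1.461]
contact_force: [0.1, -0.0, -0.1]
grip_width: 41.2
finger_force: 0.0
time: 59.95
tool_pos: [454.4, -28.0, 173.3]
tcp_rot: [-3.139, -0.0, 1.463]
contact_force: [-0.1, -0.2, 0.2]
grip_width: 41.1
finger_force: 0.0
```

View pics/L1.png

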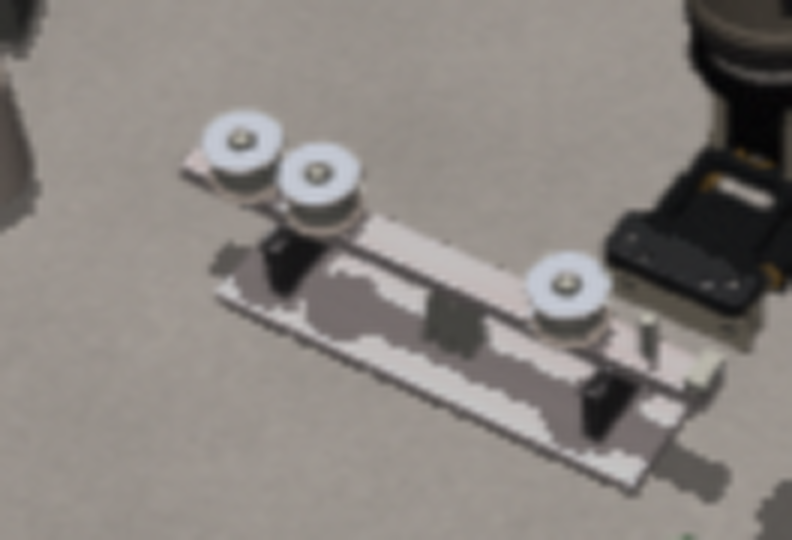

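The view shows the bar on the edge with spindle tips at (240,138), (318,173), (566,283) and (648,323), looking nearly level and clear of both stops at (285,262) and (605,400). I check the tilt numerically.

```bash
python3 - <<'E'
from h import *
from scipy.optimize import least_squares
ys=np.array([-130,-80,80,130])
q=(np.array([(240,138),(318,173),(566,283),(648,323)])+.5)/6-.5+[140,95]
qr=np.array([(136,54),(238,82),(571,187),(681,222)])/4.2+[440,268]; qr=(qr+.5)*.64-.5
def P(x,y,yaw,pit,z0,h):
    M=R.from_euler('zx',[yaw,pit]).as_matrix(); return np.array([x,y,z0])+np.array([M@[0,v,h] for v in ys])
for name,Q,z0,yaw in(('rack',qr,35,.037),('stand',q,60,-.108)):
  for dy in(-.01,0,.01):
    r=least_squares(lambda p:(proj('scene',P(p[0],p[1],yaw+dy,p[2],z0,45))-Q).ravel(),[450,0,0]);print(name,dy,r.x,r.cost)
  r=least_squares(lambda p:(proj('scene',P(p[0],p[1],p[3],p[2],z0,45))-Q).ravel(),[450,0,0,yaw]);print(name,'free',r.x,r.cost)
E
```

```text
rack -0.01 [469.239 229.684   0.021] 0.11900389240090695
rack 0 [469.236 229.175   0.006] 0.1368039736520991
rack 0.01 [469.227 228.666  -0.008] 0.15258296877557637
rack free [469.228 230.952   0.057   0.002] 0.08904861878630911
stand -0.01 [ 433.554 -226.632    0.004] 0.344813676666998
stand 0 [ 433.549 -226.974   -0.005] 0.17144053375147977
stand 0.01 [ 433.539 -227.327   -0.014] 0.16830836632035673
stand free [ 433.545 -227.154   -0.01    -0.103] 0.1493379687568242
```

The fit gives a tilt of about -0.01 rad, so the bar is level and balanced on the edge. Next is the hanger: I clear the arm and look from both cameras.

```bash

python3 -m jog '[[40,0,0,0,0,0],[40,0,0,0,0,0],[40,0,0,0,0,0],[40,0,0,0,0,0],[0,0,0,0,0,0]]'
python3 - <<'E'
from h import *
C=np.array([616.5,-98,20])
ims=[]
for n in('scene','top'):
    im=bot.capture(n);np.save(n+'.npy',im);c=proj(n,C)[0].round().astype(int);print(n,c)
    x0,y0=c[0]-19,c[1]-25; print(x0,y0)
    ims.append(cv2.resize(im[y0:y0+50,x0:x0+40],None,fx=10,fy=10,interpolation=cv2.INTER_CUBIC))
    for p,px,m in dets('hanger',n):print(n,round(p,2),px,onz(n,px,20),m.sum())
im=np.hstack(ims)[:, :800]; im=np.clip(im.astype(float)*1.6,0,255).astype(np.uint8)
cv2.imwrite('pics/h1.png',im[:,:,::-1])
E
```

```text
time: 60.55
tool_pos: [472.9, 132.7, 174.0]
tcp_rot: [-3.142, -0.001, 1.463]
contact_force: [-0.5, -0.2, -0.3]
grip_width: 41.4
finger_force: 0.0
scene [226 204]
207 179
scene 0.82 [154.134 200.334] [ 695.439 -311.843   20.   ] 359
scene 0.68 [225.605 204.503] [619.425 -97.513  20.   ] 167
scene 0.53 [253.051 191.915] [541.894 -37.351  20.   ] 117
top [280 191]
261 166
top 0.7 [337.126 171.655] [ 694.911 -307.948   20.   ] 223
top 0.64 [263.67  211.963] [538.912 -39.224  20.   ] 109
top 0.47 [280.086 191.238] [616.337 -97.723  20.   ] 105
```

View pics/h1.png

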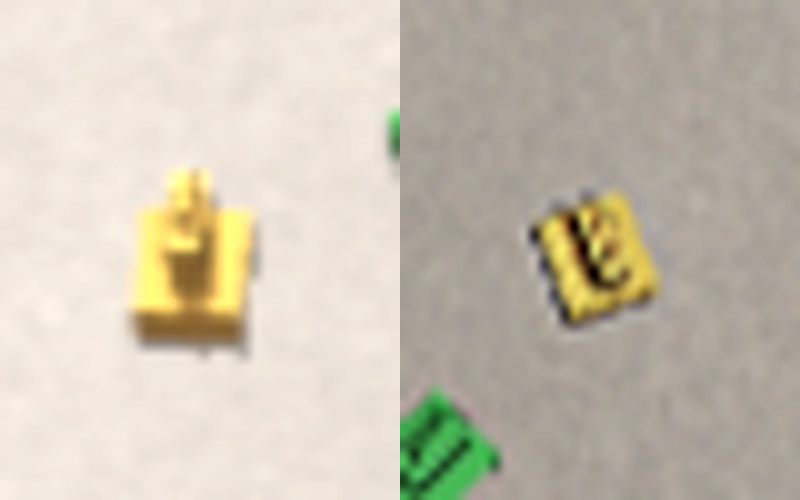

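The scene crop shows the small brass hanger with its bridge top centred at (193,263) and the tab seen end-on. In the top crop the bridge centre is (594,259), with the tab running from (575,225) to (610,285), so its x lies at about +20°.

```bash

python3 -m jog '[[0,0,0,0,0,-0.112],[0,0,0,0,0,-0.112],[0,0,0,0,0,-0.112],[0,0,0,0,0,-0.112],[0,0,0,0,0,0],[0,0,0,0,0,0]]' 70
python3 - <<'E'
from h import *
a=onz('scene',(207+193.5/10-.5,179+263.5/10-.5),18);b=onz('top',(261+194.5/10-.5,166+259.5/10-.5),18);c=(a+b)/2;print(a,b,c)
for e in[((533,230),(568,322)),((618,195),(658,290))]:
    q=[onz('top',(261+(u-400)/10,166+v/10),18) for u,v in e];d=q[0]-q[1];print(np.degrees(np.arctan2(d[1],d[0])))
go(c[0],c[1],130,109.5)
E
```

```text
time: 61.35
tool_pos: [472.5, 129.2, 174.3]
tcp_rot: [-3.142, 0.0, 1.904]
contact_force: [-0.1, -0.1, -0.4]
grip_width: 64.3
finger_force: 0.0
[619.216 -96.892  18.   ] [615.959 -97.364  18.   ] [617.588 -97.128  18.   ]
21.08073724694262
22.756944604828153
at [472.511 129.239 174.334] rotvec [-0.     0.    -0.007] shift after turn [-261.811   61.192   44.334] t 61.35
```

```bash

python3 -m jog '[[-37.4,8.7,6.3,0,0,0],[-37.4,8.7,6.3,0,0,0],[-37.4,8.7,6.3,0,0,0],[-37.4,8.7,6.3,0,0,0],[-37.4,8.7,6.3,0,0,0],[-37.4,8.7,6.3,0,0,0],[-37.4,8.7,6.3,0,0,0],[0,0,0,0,0,-0.02],[0,0,0,0,0,0],[0,0,0,0,0,0],[0,0,0,0,0,0]]'
python3 -c "
from h import *
go(617.6,-97.1,24,110.5)"
```

```text
time: 62.45
tool_pos: [616.3, -95.4, 130.7]
tcp_rot: [3.141, -0.0, 1.929]
contact_force: [-0.3, -0.9, 0.5]
grip_width: 64.2
finger_force: 0.0
at [616.32  -95.43  130.658] rotvec [ 0. -0.  0.] shift after turn [ -2.012   0.614 106.658] t 62.45
```

```bash

python3 -m jog '[[-2,0.6,25,0,0,0],[0,0,30,0,0,0],[0,0,30,0,0,0],[0,0,15,0,0,0],[0,0,5,0,0,0],[0,0,0,0,0,0],[0,0,0,0,0,0],[0,0,0,0,0,0]]'
python3 -m jog '[[0,0,0,0,0,0],[0,0,0,0,0,0],[0,0,0,0,0,0],[0,0,0,0,0,0],[0,0,0,0,0,0],[0,0,0,0,0,0]]' 15
python3 -c "
from h import *
go(433,-225,110,83.9)"
```

```text
time: 63.25
tool_pos: [618.9, -98.2, 26.8]
tcp_rot: [3.139, 0.002, 1.929]
contact_force: [-0.0, 0.1, 0.7]
grip_width: 64.3
finger_force: 0.0
time: 63.85
tool_pos: [617.9, -98.0, 25.2]
tcp_rot: [3.142, -0.0, 1.929]
contact_force: [-0.7, 0.5, 0.3]
grip_width: 28.0
finger_force: 30.0
at [617.927 -98.037  25.173] rotvec [-0.    -0.     0.464] shift after turn [-145.895 -170.388  -84.827] t 63.85
```

```bash

python3 -m jog '[[0,0,-15,0,0,0],[0,0,-35,0,0,0],[0,0,-40,0,0,0],[0,0,-30,0,0,0],[0,0,-10,0,0,0],[0,0,0,0,0,0.117],[0,0,0,0,0,0.117],[0,0,0,0,0,0.117],[0,0,0,0,0,0.117],[0,0,0,0,0,0],[0,0,0,0,0,0]]'
python3 -m jog '[[-24.3,-28.4,0,0,0,0],[-24.3,-28.4,0,0,0,0],[-24.3,-28.4,0,0,0,0],[-24.3,-28.4,0,0,0,0],[-24.3,-28.4,0,0,0,0],[-24.3,-28.4,0,0,0,0],[0,0,0,0,0,0],[0,0,0,0,0,0],[0,0,0,0,0,0],[0,0,0,0,0,0],[0,0,0,0,0,0]]'
python3 - <<'E'
from h import *
go(433.1,-225.3,105,83.7)
# is the bar still level? spindle tips seen before: compare image around each with the earlier picture
s=bot.capture('scene');o=np.load('s.npy')
for u,v in((180,118),(193,124),(234,142),(248,149)):
    A=o[v-9:v+10,u-9:u+10].astype(np.float32).mean(2);B=s[v-9:v+10,u-9:u+10].astype(np.float32).mean(2)
    print((u,v),cv2.phaseCorrelate(A,B,cv2.createHanningWindow((19,19),cv2.CV_32F)))
E
```

```text
time: 64.95
tool_pos: [617.6, -98.0, 154.7]
tcp_rot: [-3.141, -0.0, 1.464]
contact_force: [-0.5, -0.4, -0.9]
grip_width: 27.7
finger_force: 30.0
time: 66.05
tool_pos: [433.2, -223.7, 155.0]
tcp_rot: [-3.142, -0.0, 1.463]
contact_force: [-0.3, 0.4, -0.3]
grip_width: 27.6
finger_force: 30.0
at [ 433.172 -223.683  155.042] rotvec [-0.    -0.     0.002] shift after turn [-1.616  0.106 50.042] t 66.05
(180, 118) ((-0.1996335739743298, -0.08938354342774346), 0.6658977952599525)
(193, 124) ((-0.3275203815929828, 0.3776941053202343), 1.0657157829403878)
(234, 142) ((0.14664648393194035, -0.2105861531341997), 0.894953418970108)
(248, 149) ((0.05616849732697915, -0.34795926326579796), 0.9402421694993973)
```

```bash

python3 -m jog '[[-1,0.1,20,0,0,0],[0,0,20,0,0,0],[0,0,10,0,0,0],[0,0,3,0,0,0],[0,0,0,0,0,0],[0,0,0,0,0,0],[0,0,0,0,0,0],[0,0,0,0,0,0]]'
python3 -c "
from h import *
go(433.1,-225.3,88,83.7)"
```

```text
time: 66.9
tool_pos: [432.8, -225.5, 102.8]
tcp_rot: [3.141, 0.001, 1.461]
contact_force: [-0.4, -0.2, -1.0]
grip_width: 27.5
finger_force: 30.0
at [ 432.824 -225.477  102.778] rotvec [ 0.001  0.001 -0.   ] shift after turn [ 0.206  0.254 14.778] t 66.9
```

```bash

python3 -m jog '[[0,0.3,4,0,0,0],[0,0,4,0,0,0],[0,0,3,0,0,0],[0,0,2,0,0,0],[0,0,0,0,0,0],[0,0,0,0,0,0],[0,0,0,0,0,0]]'
python3 -m jog '[[0,0,0.8,0,0,0],[0,0,0,0,0,0],[0,0,0,0,0,0]]'
python3 -m jog '[[0,0,0.6,0,0,0],[0,0,0,0,0,0],[0,0,0,0,0,0]]'
```

```text
time: 67.6
tool_pos: [432.9, -225.4, 89.3]
tcp_rot: [3.141, 0.0, 1.461]
contact_force: [-0.0, -0.6, -0.3]
grip_width: 27.9
finger_force: 30.0
time: 67.9
tool_pos: [432.9, -225.3, 88.4]
tcp_rot: [3.141, -0.0, 1.461]
contact_force: [0.2, 0.2, -0.2]
grip_width: 27.4
finger_force: 30.0
time: 68.2
tool_pos: [432.8, -225.3, 87.8]
tcp_rot: [-3.142, -0.0, 1.461]
contact_force: [0.3, 0.9, -0.6]
grip_width: 27.5
finger_force: 30.0
```

```bash

python3 -m jog '[[0,0,0.5,0,0,0],[0,0,0,0,0,0],[0,0,0,0,0,0]]'
python3 -m jog '[[0,0,0.4,0,0,0],[0,0,0,0,0,0],[0,0,0,0,0,0]]'
```

```text
time: 68.5
tool_pos: [432.8, -225.3, 87.3]
tcp_rot: [-3.142, -0.0, 1.461]
contact_force: [0.1, -0.1, 0.0]
grip_width: 27.6
finger_force: 30.0
time: 68.8
tool_pos: [432.9, -225.3, 87.1]
tcp_rot: [3.141, 0.0, 1.461]
contact_force: [-0.9, 1.1, 3.9]
grip_width: 27.5
finger_force: 30.0
```

```bash

python3 -m jog '[[0,0,-0.3,0,0,0],[0,0,0,0,0,0]]'
python3 -m jog '[[0,0,0,0,0,0],[0,0,0,0,0,0],[0,0,0,0,0,0],[0,0,0,0,0,0],[0,0,0,0,0,0],[0,0,-5,0,0,0],[0,0,-15,0,0,0],[0,0,-30,0,0,0],[0,0,-40,0,0,0],[0,0,0,0,0,0],[0,0,0,0,0,0]]' 45
python3 -m jog '[[40,0,0,0,0,0],[40,0,0,0,0,0],[40,0,0,0,0,0],[40,0,0,0,0,0],[40,0,0,0,0,0],[0,0,0,0,0,0],[0,0,0,0,0,0],[0,0,0,0,0,0]]'
python3 - <<'E'
from h import *
o=np.load('s.npy');s=bot.capture('scene')
for u,v in((180,118),(193,124),(234,142),(248,149)):
    A=o[v-9:v+10,u-9:u+10].astype(np.float32).mean(2);B=s[v-9:v+10,u-9:u+10].astype(np.float32).mean(2)
    print((u,v),cv2.phaseCorrelate(A,B,cv2.createHanningWindow((19,19),cv2.CV_32F)))
for n in('scene','top'):
    if n=='top': bot.capture(n)
    for t,z in(('hanger',87),('guard',20),('mat',3)):
        for p,px,m in dets(t,n): print(n,t,round(p,2),px,onz(n,px,z),m.sum())
E
```

```text
time: 69.0
tool_pos: [432.9, -225.3, 87.1]
tcp_rot: [3.142, -0.0, 1.461]
contact_force: [-0.6, -0.4, 0.2]
grip_width: 27.6
finger_force: 30.0
time: 70.1
tool_pos: [433.1, -225.5, 178.1]
tcp_rot: [3.14, 0.001, 1.461]
contact_force: [-0.2, -0.1, -0.9]
grip_width: 41.3
finger_force: 0.0
time: 70.9
tool_pos: [454.4, -27.2, 176.5]
tcp_rot: [-3.14, 0.0, 1.46]
contact_force: [-0.2, 1.0, -0.6]
grip_width: 41.4
finger_force: 0.0
(180, 118) ((-0.017037779678252818, 0.005620773472646334), 1.00627678707242)
(193, 124) ((-0.01676797727362711, 0.04559936333284753), 1.000695376843214)
(234, 142) ((0.09849802730043145, -0.04039760783281743), 0.9897817683219909)
(248, 149) ((0.20932036758611794, -0.35896242777390697), 1.0042180633544922)
scene hanger 0.74 [213.866 137.669] [ 438.603 -222.29    87.   ] 142
scene hanger 0.74 [154.662 200.588] [ 726.74 -276.45   87.  ] 328
scene hanger 0.46 [252.97 191.99] [581.98  -19.333  87.   ] 197
scene hanger 0.41 [230.428 146.947] [ 452.115 -155.953   87.   ] 374
scene guard 0.56 [282.942 230.213] [632.761 101.662  20.   ] 258
scene mat 0.78 [281.099 237.231] [648.701 102.842   3.   ] 493
top hanger 0.74 [337.466 171.782] [ 676.128 -293.596   87.   ] 174
top hanger 0.61 [318.65  242.211] [ 430.974 -223.413   87.   ] 123
top guard 0.62 [225.848 185.848] [632.077 100.616  20.   ] 145
top guard 0.55 [242.105 146.266] [785.579  45.956  20.   ] 459
```

```bash
python3 -c "
from plant import bot
print(bot.close_job())"
```

```text
the job is handed in; nothing more can be done
None
```

The job is handed in: the guard stands on the mat, the three spools sit on the bar's spindles, and the bar rests level on the edge with the brass hanger astride it over the edge. This is from my own camera and force checks; no verdict came back.

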